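# Tuck the snow-guard strip under the eaves tiles of a chocolate hut

### The arm

A 7-joint arm with a two-finger parallel gripper is mounted at the origin on the work surface. World frame = base frame: x ahead of the robot, y to its left, z up, the work surface at z = 0. Lengths are in m, angles in rad, forces in N, time in s.
With the tool pointing down it reaches from about 0.425 to 0.95 m from the base axis. Payload 4.7 kg.
Tool frame: the origin (TCP) lies at the very end of the fingers, on their centre line; the grasp point (between the pads) lies 19 mm behind it (r.tcp_to_grasp is the distance from the TCP to the grasp point, in m); y points along the fingers, x is the direction in which the jaws open and shut, and the axes are right-handed (so a half turn about y gives the same grasp; the last joint's range is limited). The gripper opens to 85 mm and grips with 20 to 120 N. Pads are 22 mm wide; open, the fingers measure 114 mm over their backs; the gripper's body (76 mm by 85 mm) begins 54 mm behind the grasp point. The pads swing forward as they close: fully open they stand 13 mm farther back than shut.
Start: joints at [-0.029, 0.469, -0.049, 1.532, 0.024, 1.141, -0.082], TCP at [0.675, 0, 0.209] pointing down, gripper open.
Joint ranges: [-2.59, 2.59], [-0.33, 1.99], [-1.39, 1.29], [0.1, 2.45], [-1.04, 4.18], [0.21, 1.99], [-2.66, 2.66]. Speed limits (rad/s): [2.57, 2.57, 3.14, 3.14, 3.14, 3.14, 3.14].

### API

Orientations are given as a rotation vector (axis times angle).
In Python, from plant import r gives the robot as it stands.
- The arm moves only by the tool apply_moves, never from a script. Its argument "rows" is a list of rows, each an object of numbers: "x", "y", "z": the shift along the world's x, y, z in m; "wx", "wy", "wz": the turn, a rotation vector about the world's x, y, z in rad; "grip": the opening, from 0 (shut) to 1 (fully open). In form: [{"x": .., "y": .., "z": .., "wx": .., "wy": .., "wz": .., "grip": ..}, ...]. A call has exactly 8 rows; each row is the pose to reach, as a shift and turn from the pose commanded when the call began; what a row does not reach only later rows make up. A row lasts 1/12 s, in which the tool goes at most 41.7 mm and 7.16 degrees, less where a joint would pass 70% of its speed; a pose out of reach is approached as far as the arm can. A call with a gripper value outside its range is refused whole. The fingers move at their own pace and stop on an object; "newtons" is the grip in N (left out, the last holds). Time passes only in rows, so rows that repeat a pose let the fingers close, or fill a call up. It gives the time, the measured TCP pose, the force and the opening at its end, in the units of the state.
- r.state(): the state, without advancing time (a new reading comes with each control period).
- r.snapshot(name): name is "scene" or "side" or "wrist"; returns a dict with "img" (480x640x3 uint8, blue, green, red), "K" (3x3 intrinsics, pixels), "world_to_cam" (4x4, takes a point from world to camera coordinates). Camera axes: x right, y up, looking along -z (the intrinsics and any distortion apply to the point x, -y, -z); pixel columns grow to the right and rows downward; lengths in m; the calibration is good to about 2 mm. A picture is of the moment at which its call begins. There is no depth.
- r.hand_in(): hands the job in, once; it reports no verdict.
The state is a dict: "time_s": time; "qpos": joint angles; "joint_vel": joint speeds; "effort": joint torques, N m; "eef_pos": TCP position; "tool_rot": TCP orientation; "wrist_force": force on the tool from outside, world axes, zero at the start; "wrist_torque": the same for the moment, N m; "finger_gap": finger opening in m.
Only numpy, scipy, OpenCV 4.12 (cv2) and the standard library are available. Lean on these libraries where they do the work, as an engineer would, in place of code of your own. Each camera call takes 0.05 s, during which the arm holds its last target.

### The job

Pick up the white chocolate snow-guard strip from the granite slab by its upright guard and slide its thin edge well up under the lowest row of tiles on the slope of the hut's roof that faces you, square to them and centred on the row, without lifting the tiles, which are still soft. Finish holding it: keep your grip on the guard and keep the strip gently but positively pressed flat on the roof board, because it stays in your hand while it sets. Leave everything else on the table where it is.

Things in the scene. Friction and masses are not known exactly. Their poses are not given: they have to be found in the camera images.
- strip_grip (a point): where to pinch the loose L-shaped strip of white chocolate (130 mm along its y, 64 mm along x, 120 g): middle of its upright guard (12 mm thick in x, 130 mm long, 40 mm high, bumps to 46), 29 mm above the strip's underside. x points level from the guard, which stands along the rear edge, to the thin front edge, 58 mm ahead; z up. It lies guard up on the granite slab
- strip_nose_l (a point): a point on the underside of the strip's thin front edge, 60 mm to the +y side of its middle, 58 mm ahead of strip_grip and 29 mm below it; the flat tongue between guard and front edge is 5 mm thick
- strip_nose_r (a point): the same, 60 mm to the -y side of the middle
- slab: the fixed dark granite slab, 300 x 240 mm, on which the strip lies; its top is 20 mm above the table; origin under its centre
- roof (a point): near roof slope of the chocolate hut: a caramel-coloured board under dark tiles, 165 mm up the slope, 170 mm wide, falling towards the robot at 18 degrees; turned up to 0.35 rad about the vertical. Origin: middle of the eaves (lowest edge) on the board's upper face, 85 mm above the table. x points up the slope along the board, y along the eaves, z out of the board. Bare from x = 0 to 60 mm. The hut stands on foam and sinks 1 mm per 6 N
- tile_lips (a point): middle of the lower edge of the lowest tile row, on its underside: x = 60, y = 0, z = 10 mm in the roof's frame. The row of three is 142 mm wide, 6 mm thick, parallel to the board and 10 mm clear of it; this slot is 25 mm deep, to a batten at x = 85 mm. Farther up are the second row (from x = 102, 22 mm high) and a white ridge cap (from 147, 26 mm high)
- tile_l (a joint): the left (+y) tile of the lowest row, 50 mm up the slope by 46 mm wide, stuck only along its upper edge with chocolate that is still soft: the angle in rad by which its lip is lifted. 0 is lying as laid (it cannot go lower); 0.1 is the lip raised 5 mm. It yields to less than half a newton at the lip and sinks back when let go
- tile_m (a joint): the middle tile of the lowest row, 50 mm up the slope by 46 mm wide, stuck only along its upper edge with chocolate that is still soft: the angle in rad by which its lip is lifted. 0 is lying as laid (it cannot go lower); 0.1 is the lip raised 5 mm. It yields to less than half a newton at the lip and sinks back when let go
- tile_r (a joint): the right (-y) tile of the lowest row, 50 mm up the slope by 46 mm wide, stuck only along its upper edge with chocolate that is still soft: the angle in rad by which its lip is lifted. 0 is lying as laid (it cannot go lower); 0.1 is the lip raised 5 mm. It yields to less than half a newton at the lip and sinks back when let go
- tree_white: a small fir tree of white chocolate, 48 mm across and 88 mm high, standing on the granite slab beyond the strip; origin under its foot; leave it alone
- tree_milk: a small fir tree of milk chocolate, the same size, also on the slab; origin under its foot; leave it alone
- bowl: a steel bowl of chocolate drops, 144 mm across and 62 mm high, far side of the table; origin under its centre; leave it alone
- jar: a jar with a metal lid, 72 mm across and 95 mm high, at the left; origin under its centre; leave it alone
- spray: a blue spray can, 52 mm across and 190 mm high, at the right; origin under its centre; leave it alone
- fork: a thin wire dipping fork with an orange handle, 220 mm long, 20 mm high, lying on the table between hut and slab; origin at its middle on the table; leave it alone
- palette_knife: a palette knife with a brown handle, 280 mm long, 18 mm high, lying at the right; origin near its middle on the table; leave it alone
Mind the look-alikes: they are no part of the job. Leave any orange look-alike of the part that bears strip_grip alone.

How it is judged:
By the outcome, as a careful person would: the job done as asked, in the order asked, and still so for the second after the job is handed in, while the arm keeps its last pose, push and grip.
It also fails if it takes over 48 s, if anything falls off the work surface, if the arm or the gripper's body presses on something with over 40 N, if the wrist force passes 120 N, or if a joint passes its speed limit or range.

## Working session

There is one attempt and no reset: what is moved stays moved. The work goes in short steps, Python scripts to look and compute and a tool call to move; the robot and the scene stay as the last step left them, time stands still between calls to the robot, and variables do not carry over. Pictures are saved under pics/ and viewed, and the job is handed in when it is done.

Besides the shell and the picture viewer there is one more tool, called by a JSON object that holds its "op" and its "data". apply_moves: Moves the arm, as the interface text tells. Its arguments: {"type":"object","properties":{"rows":{"type":"array","items":{"type":"object","properties":{"x":{"type":"number"},"y":{"type":"number"},"z":{"type":"number"},"wx":{"type":"number"},"wy":{"type":"number"},"wz":{"type":"number"},"grip":{"type":"number"}}}},"newtons":{"type":"number"}},"required":["rows"]}

```bash
ls; mkdir -p pics
python3 - <<'E'
from plant import r
import cv2,numpy as np
s=r.state();print(s)
for n in("scene","side","wrist"):
    d=r.snapshot(n);cv2.imwrite(f"pics/{n}0.png",d["img"]);np.savez(f"pics/{n}0.npz",**d);print(n,d["K"].tolist(),d["world_to_cam"].round(4).tolist(),[k for k in d])
print(r.tcp_to_grasp)
E
```

```text
pics
{'time_s': 0.0, 'qpos': array([-0.02888652,  0.46945527, -0.04860311,  1.53370376,  0.02412979,
        1.14096988, -0.08227815]), 'joint_vel': array([-1.48928620e-03, -5.01269641e-05,  2.76767954e-04,  5.22298821e-04,
       -1.10451632e-03, -2.02448580e-03,  9.68203835e-04]), 'effort': array([ 1.18357209e-03, -5.10321057e+01, -4.63755790e-02, -2.37716943e+01,
        1.05899444e-02,  7.35067850e-03,  1.56414734e-05]), 'eef_pos': array([ 6.74376222e-01, -3.43656569e-06,  2.08247994e-01]), 'tool_rot': array([-1.57088990e+00,  1.48228026e-03,  1.57643101e-03]), 'wrist_force': array([-1.15871299,  0.62566208, -0.44995607]), 'wrist_torque': array([-0.01219328,  0.00746759,  0.01540225]), 'finger_gap': 0.08547535652516945}
scene [[609.1826663719604, 0.0, 318.645890528474], [0.0, 609.1826663719604, 248.02534966533852], [0.0, 0.0, 1.0]] [[-0.7013, 0.7128, 0.0049, 0.3681], [-0.5975, -0.5916, 0.5413, 0.2753], [0.3888, 0.3767, 0.8408, -1.7149], [0.0, 0.0, 0.0, 1.0]] ['img', 'K', 'world_to_cam']
side [[449.0906487655453, 0.0, 325.7005437428312], [0.0, 449.0906487655453, 238.67141870378515], [0.0, 0.0, 1.0]] [[-0.9759, -0.2184, -0.0048, 0.5292], [0.1396, -0.6403, 0.7553, -0.1683], [-0.168, 0.7364, 0.6553, -1.1514], [0.0, 0.0, 0.0, 1.0]] ['img', 'K', 'world_to_cam']
wrist [[378.9748151295428, 0.0, 318.5337882775206], [0.0, 378.9748151295428, 240.03371723305642], [0.0, 0.0, 1.0]] [[1.0, -0.0001, -0.0014, -0.6728], [-0.0003, 0.9525, -0.3045, 0.04], [0.0014, 0.3045, 0.9525, -0.3793], [0.0, 0.0, 0.0, 1.0]] ['img', 'K', 'world_to_cam']
0.0187
```

View pics/scene0.png

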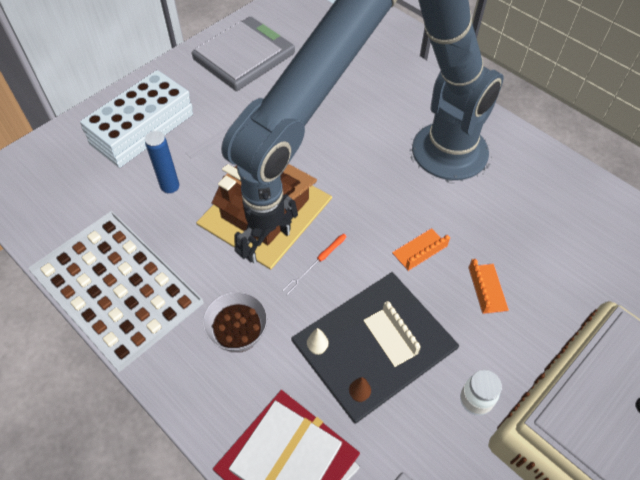

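View pics/side0.png

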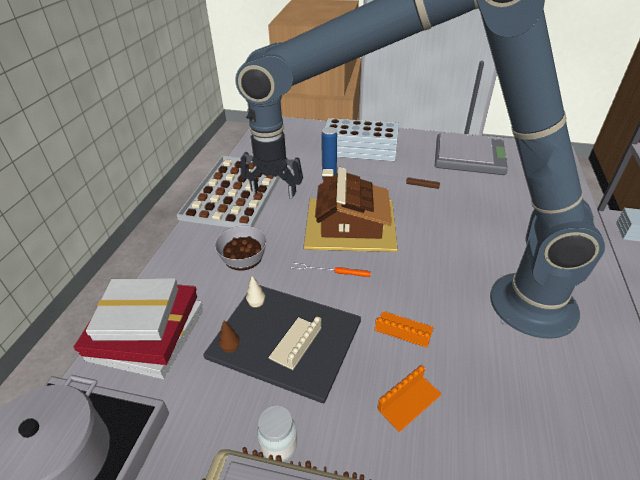

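View pics/wrist0.png

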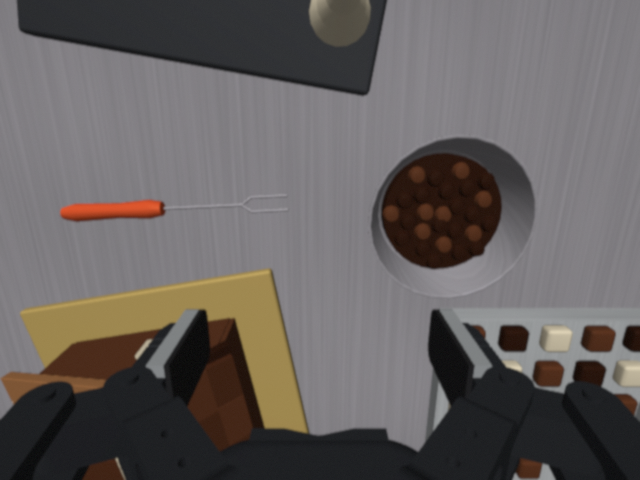

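```bash
cat > h.py <<'E'
import numpy as np,cv2
from scipy.spatial.transform import Rotation as R
def load(n): return dict(np.load(f"pics/{n}.npz"))
def ray(d,u,v):
    K=d["K"];M=d["world_to_cam"];c=np.array([(u-K[0,2])/K[0,0],-(v-K[1,2])/K[1,1],-1.0])
    Rt=M[:3,:3].T;return -Rt@M[:3,3],Rt@c
def atz(d,u,v,z):
    o,w=ray(d,u,v);return o+w*(z-o[2])/w[2]
def tri(*a):
    A=np.zeros((3,3));b=np.zeros(3)
    for d,u,v in a:
        o,w=ray(d,u,v);w=w/np.linalg.norm(w);P=np.eye(3)-np.outer(w,w);A+=P;b+=P@o
    x=np.linalg.solve(A,b)
    res=[np.linalg.norm((np.eye(3)-np.outer(w/np.linalg.norm(w),w/np.linalg.norm(w)))@(x-o)) for o,w in (ray(*q) for q in a)]
    return x,max(res)
def proj(d,p):
    M=d["world_to_cam"];c=M[:3,:3]@np.asarray(p)+M[:3,3];K=d["K"]
    return np.array([K[0,0]*c[0]/-c[2]+K[0,2],K[1,1]*-c[1]/-c[2]+K[1,2]])
def crop(d,x0,y0,w,h,s,name):
    im=d["img"][y0:y0+h,x0:x0+w];cv2.imwrite(name,cv2.resize(im,None,fx=s,fy=s,interpolation=cv2.INTER_CUBIC))
def snap(cam,name):
    from plant import r
    d=r.snapshot(cam);np.savez(f"pics/{name}.npz",**d);return d
E
python3 - <<'E'
from h import *
s=load("scene0");d=load("side0")
crop(s,350,285,110,85,7,"pics/s_strip.png");crop(d,255,300,90,80,7,"pics/d_strip.png")
crop(d,295,160,115,95,6.5,"pics/d_hut.png");crop(s,190,150,150,120,5,"pics/s_hut.png")
E
```

```text
(no output)
```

View pics/s_strip.png

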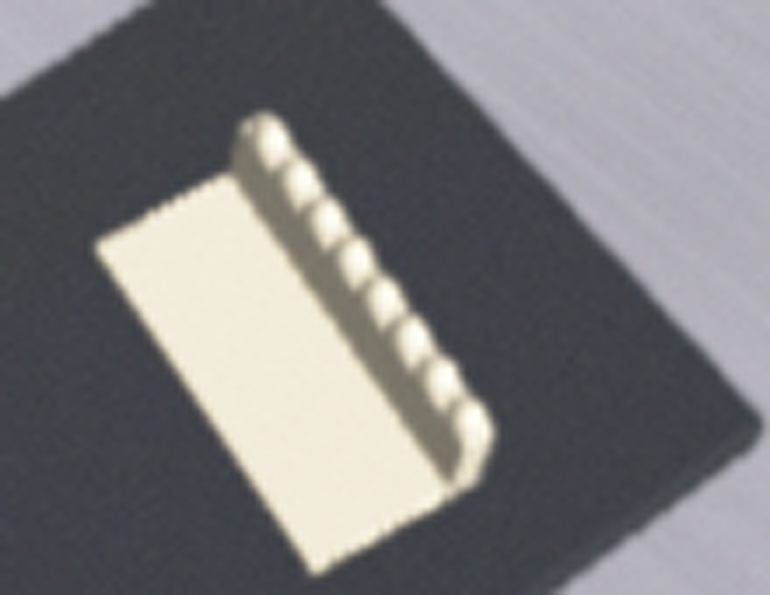

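View pics/d_strip.png

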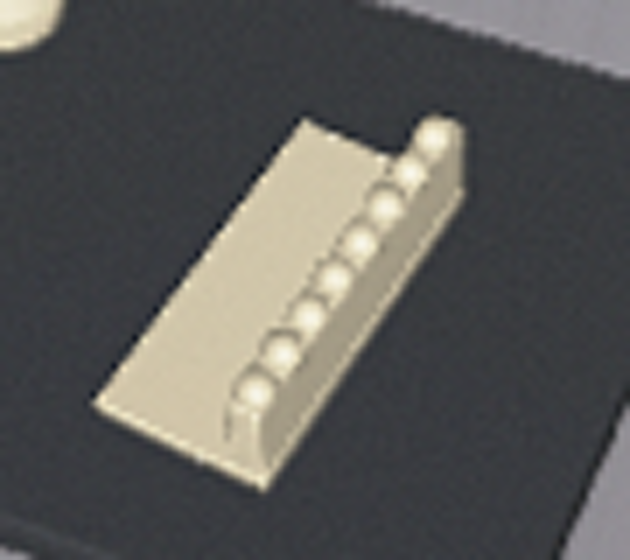

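View pics/d_hut.png

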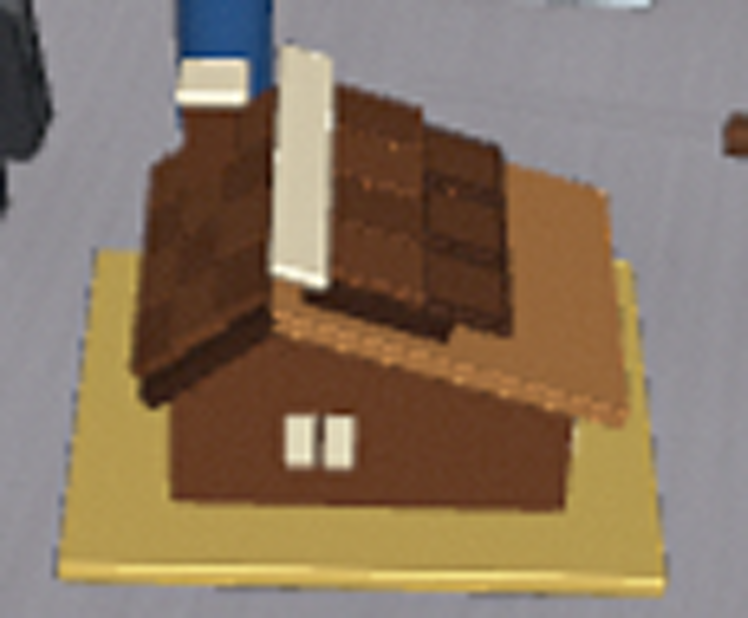

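View pics/s_hut.png

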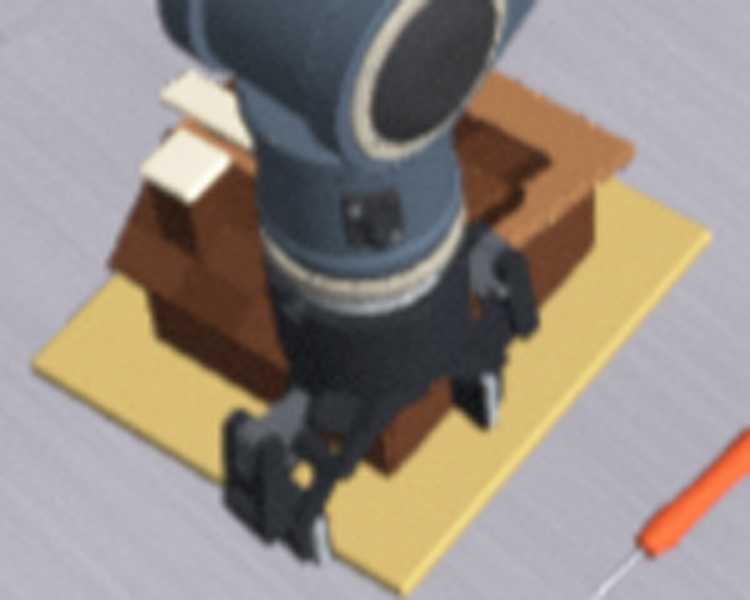

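Run:
```python
from h import *
np.set_printoptions(precision=4,suppress=True)
s=load("scene0");d=load("side0")
S=lambda x,y:(350+x/7-0.43,285+y/7-.43);D=lambda x,y:(255+x/7-.43,300+y/7-.43)
H=lambda x,y:(295+x/6.5-.42,160+y/6.5-.42);G=lambda x,y:(190+x/5-.4,150+y/5-.4)
a,b=S(97,245),S(315,575);c,e=D(305,120),D(97,403)
print("scene nose",atz(s,*a,.025),atz(s,*b,.025));print("side nose",atz(d,*c,.025),atz(d,*e,.025))
print("tri",tri((s,*a),(d,*c)),tri((s,*b),(d,*e)))
print("side rear L,R",atz(d,*D(265,490),.02),atz(d,*D(462,197),.02))
# roof
L=H(610,425);Rr=H(608,190)
for z in(.079,.085): print("eaves",z,atz(d,*L,z),atz(d,*Rr,z))
print("scene eaves R corner?",atz(s,*G(632,150),.085), )
print("base corners", [atz(d,*H(*p),.0) for p in((60,580),(665,592))])
```

```text
scene nose [0.571  0.1896 0.025 ] [0.6077 0.3154 0.025 ]
side nose [0.569  0.1872 0.025 ] [0.6036 0.3127 0.025 ]
tri (array([0.5697, 0.1882, 0.0244]), np.float64(0.0014166783755990436)) (array([0.6053, 0.3131, 0.0223]), np.float64(0.002106091519305087))
side rear L,R [0.5436 0.3287 0.02  ] [0.5091 0.2041 0.02  ]
eaves 0.079 [ 0.3922 -0.1448  0.079 ] [ 0.4138 -0.3235  0.079 ]
eaves 0.085 [ 0.3919 -0.1374  0.085 ] [ 0.4133 -0.3147  0.085 ]
scene eaves R corner? [ 0.3892 -0.1435  0.085 ]
base corners [array([ 0.6259, -0.0801,  0.    ]), array([ 0.359 , -0.1301, -0.    ])]
```

The white strip on the slab at scene (393,333) is the target. The two orange L-strips at scene (422,248) and (488,287) are look-alikes lying off the slab. The enlarged crop shows white, guard on the robot side and nose edge scene (364,320)-(395,367). The hut's near eaves are at side (389,225)-(388,189).

{"op": "apply_moves", "data": {"rows": [{"x": -0.015, "y": 0.03, "z": -0.006, "wz": -0.035, "grip": 1}, {"x": -0.035, "y": 0.065, "z": -0.015, "wz": -0.07, "grip": 1}, {"x": -0.055, "y": 0.1, "z": -0.025, "wz": -0.1, "grip": 1}, {"x": -0.075, "y": 0.14, "z": -0.035, "wz": -0.14, "grip": 1}, {"x": -0.095, "y": 0.175, "z": -0.045, "wz": -0.18, "grip": 1}, {"x": -0.115, "y": 0.21, "z": -0.05, "wz": -0.22, "grip": 1}, {"x": -0.132, "y": 0.245, "z": -0.06, "wz": -0.25, "grip": 1}, {"x": -0.142, "y": 0.266, "z": -0.06, "wz": -0.265, "grip": 1}]}}

```text
invalid input at $.rows[0]: expected keys x, y, z, wx, wy, wz, grip
```

Run:
```python
from plant import r
from h import *
print([k for k in dir(r) if not k.startswith('__')])
s=r.state();print(s["eef_pos"],s["tool_rot"],s["qpos"],s["time_s"],s["wrist_force"])
for n in("scene","side","wrist"):
    d=snap(n,n+"1");cv2.imwrite(f"pics/{n}1.png",d["img"])
s=load("scene1");crop(s,190,150,150,110,5.3,"pics/s_hut1.png")
```

```text
['Unreachable', 'hand_in', 'snapshot', 'state', 'tcp_to_grasp']
[ 6.74539183e-01 -2.40472440e-06  2.08536000e-01] [-1.57083956e+00  1.11087737e-03  1.15246542e-03] [-0.02889175  0.46923076 -0.04856297  1.53338069  0.02408344  1.1410073
 -0.08225459] 0.15 [ 0.36413329 -0.23075498  0.49461038]
```

View pics/wrist1.png

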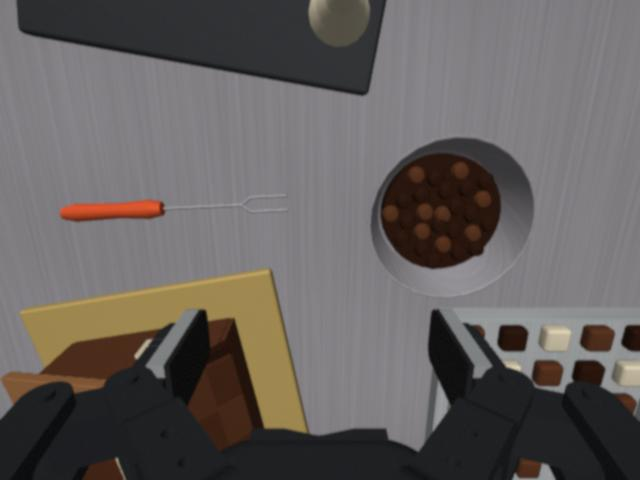

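View pics/s_hut1.png

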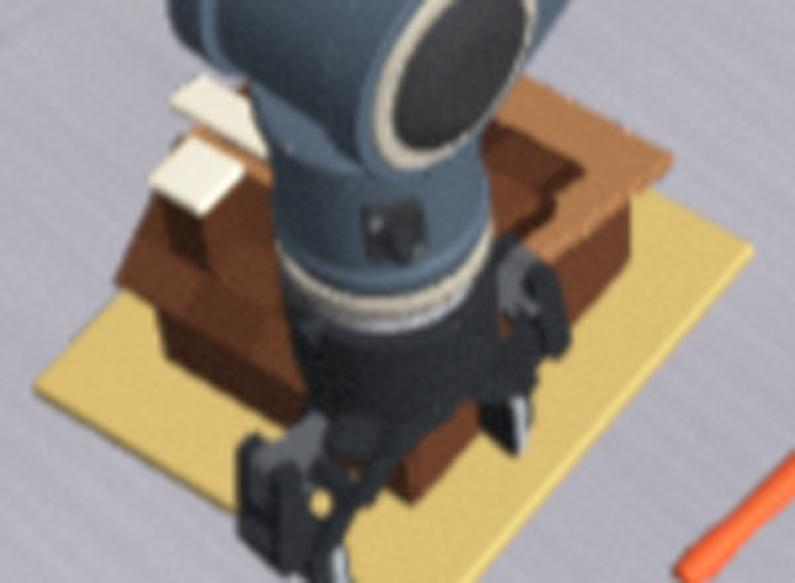

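The move call was refused because it needs all keys, so the pictures show the start pose. Repeating with full keys.

{"op": "apply_moves", "data": {"rows": [{"x": -0.015, "y": 0.03, "z": -0.006, "wx": 0, "wy": 0, "wz": -0.035, "grip": 1}, {"x": -0.035, "y": 0.065, "z": -0.015, "wx": 0, "wy": 0, "wz": -0.07, "grip": 1}, {"x": -0.055, "y": 0.1, "z": -0.025, "wx": 0, "wy": 0, "wz": -0.1, "grip": 1}, {"x": -0.075, "y": 0.14, "z": -0.035, "wx": 0, "wy": 0, "wz": -0.14, "grip": 1}, {"x": -0.095, "y": 0.175, "z": -0.045, "wx": 0, "wy": 0, "wz": -0.18, "grip": 1}, {"x": -0.115, "y": 0.21, "z": -0.05, "wx": 0, "wy": 0, "wz": -0.22, "grip": 1}, {"x": -0.132, "y": 0.245, "z": -0.06, "wx": 0, "wy": 0, "wz": -0.25, "grip": 1}, {"x": -0.142, "y": 0.266, "z": -0.06, "wx": 0, "wy": 0, "wz": -0.265, "grip": 1}]}}

```text
time_s: 0.97
eef_pos: [0.5289, 0.2704, 0.1477]
tool_rot: [-1.561, 0.208, -0.202]
wrist_force: [-1.0, 0.7, 0.1]
finger_gap: 0.0859
```

Run:
```python
from plant import r
from h import *
s=r.state();print(s["eef_pos"],s["tool_rot"],s["qpos"],s["time_s"],s["wrist_force"])
for n in("scene","side","wrist"):
    d=snap(n,n+"1");cv2.imwrite(f"pics/{n}1.png",d["img"])
s=load("scene1");crop(s,190,150,150,110,5.3,"pics/s_hut1.png")
```

```text
[0.52887012 0.2704281  0.14774524] [-1.56088065  0.20770214 -0.20175267] [-0.47705172  0.40071401 -0.08516729  1.79311536  0.03761157  0.95219911
 -0.83821595] 0.9667 [-1.00586246  0.71464199  0.10326654]
```

View pics/wrist1.png

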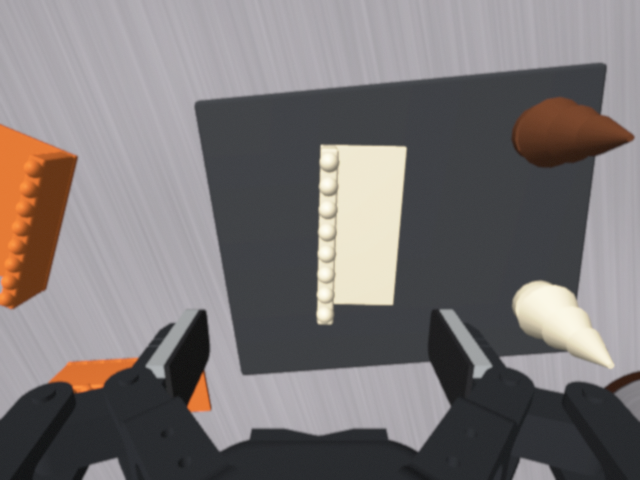

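View pics/s_hut1.png

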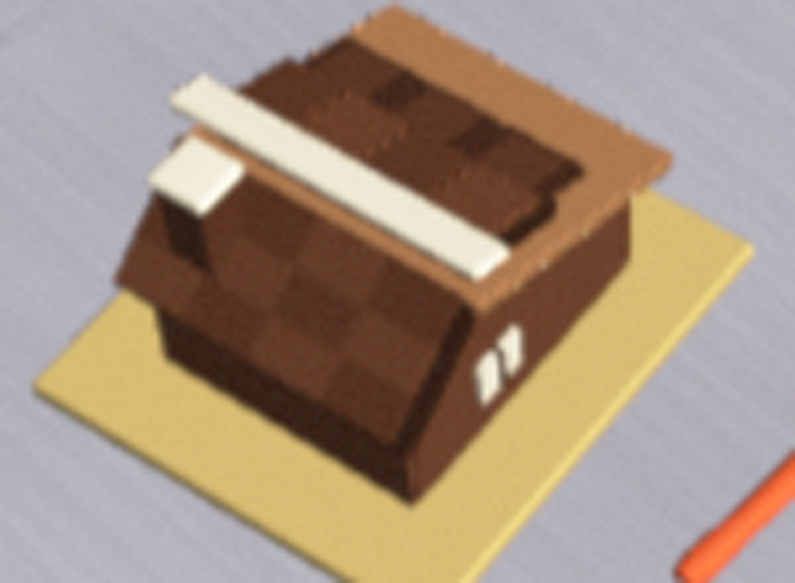

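Run:
```python
from h import *
np.set_printoptions(precision=4,suppress=True)
w=load("wrist1");s=load("scene1");d=load("side1")
crop(w,300,130,120,210,3.8/1.35,"pics/w_strip.png")
for p in((406,147),(394,304)):print("nose",atz(w,*p,.025))
for p in((329,160),(325,315)):print("bump c",atz(w,*p,.064))
crop(d,330,165,75,70,8.5,"pics/d_roof.png");crop(s,245,145,80,60,9.5,"pics/s_roof.png")
```

```text
nose [0.605 0.312 0.025]
nose [0.5714 0.1877 0.025 ]
bump c [0.5476 0.3212 0.064 ]
bump c [0.5173 0.2131 0.064 ]
```

View pics/d_roof.png

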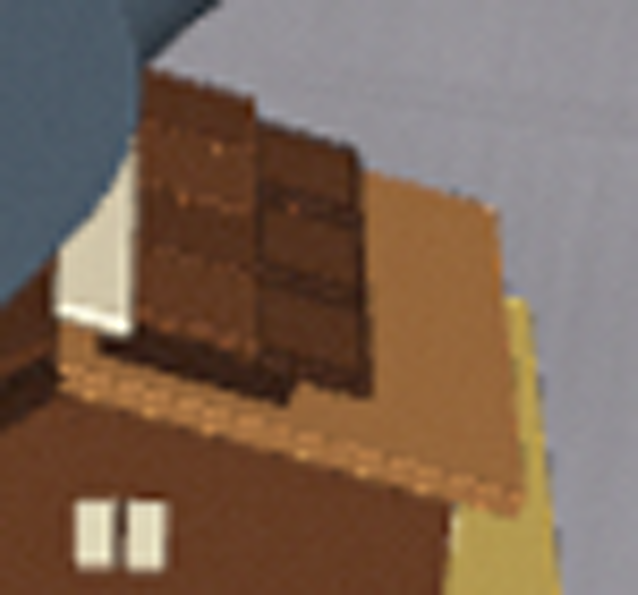

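View pics/s_roof.png

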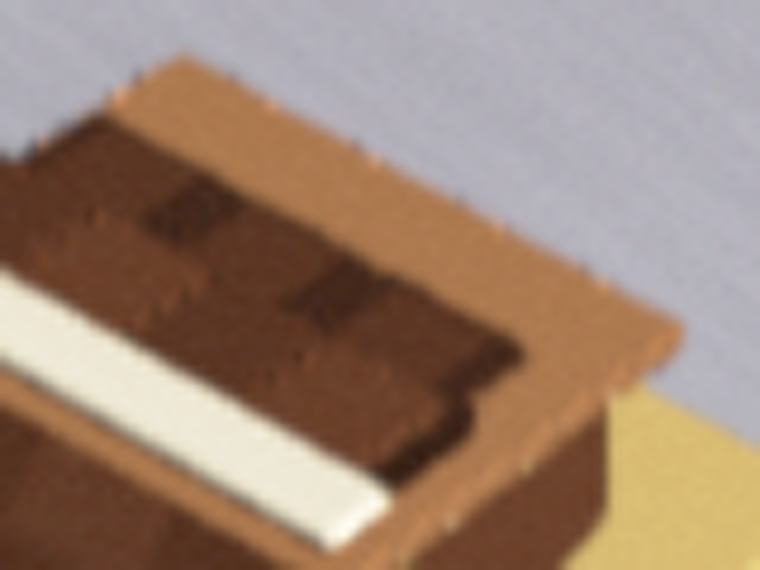

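View pics/w_strip.png

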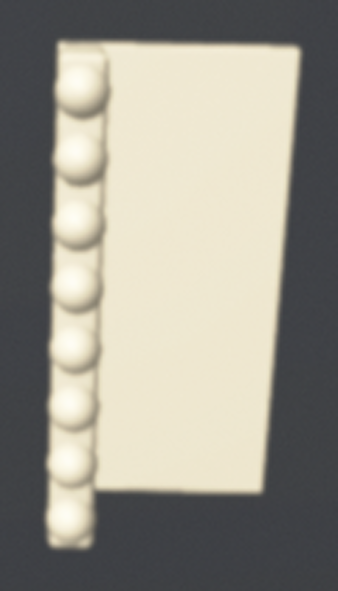

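```bash
cat > roof.py <<'E'
from h import *
from scipy.optimize import least_squares
np.set_printoptions(precision=4,suppress=True)
P=np.radians(18)
def Rr(yaw): return R.from_euler('ZY',[yaw,-P]).as_matrix()
def fit(obs,free_z=False,x0=(.40,-.228,.12,.085)):
    def f(q):
        o=np.array([q[0],q[1],q[3] if free_z else .085]);M=Rr(q[2]);e=[]
        for d,u,v,p in obs: e+=list(proj(d,o+M@np.array(p))-[u,v])
        return e
    return least_squares(f,x0,loss='soft_l1')
E
python3 - <<'E'
from roof import *
s=load("scene1");d=load("side1")
S=lambda x,y:(245+(x+.5)/9.5-.5,145+(y+.5)/9.5-.5);D=lambda x,y:(330+(x+.5)/8.5-.5,165+(y+.5)/8.5-.5)
obs=[(s,*S(683,322),(0,.085,0)),(s,*S(185,55),(0,-.085,0)),(d,*D(522,490),(0,.085,0)),(d,*D(493,205),(0,-.085,0)),
(s,*S(105,118),(.06,-.071,.016)),(s,*S(522,345),(.06,.071,.016)),(d,*D(357,150),(.06,-.071,.016)),(d,*D(372,375),(.06,.071,.016))]
for fz in(0,1):
    for sub in (obs,obs[:2]+obs[4:6],obs[2:4]+obs[6:]):
        q=fit(sub,fz);print(fz,q.x,q.fun)
E
```

```text
0 [ 0.4003 -0.2286  0.173   0.085 ] [ 0.153   0.076  -0.633  -0.6377 -0.0306  1.4147 -0.0375  0.5021 -1.2873
 -1.1943  0.4063 -0.0805 -0.0498  0.0186 -0.3011  1.9432]
0 [ 0.4007 -0.2271  0.1723  0.085 ] [ 0.4598  0.5065 -0.3309 -0.2655 -0.9934 -0.8101  0.7037  0.3547]
0 [ 0.4006 -0.2338  0.1744  0.085 ] [ 0.087   0.2702  0.0043 -0.4438  0.0454 -0.9157 -0.1335  0.8451]
1 [ 0.4007 -0.2272  0.172   0.087 ] [ 0.4093 -0.0033 -0.4234 -0.8009 -0.2088  1.1502 -0.1459  0.2072 -1.1048
 -1.3601  0.6287 -0.1727 -0.1928 -0.305  -0.5082  1.6412]
1 [ 0.3825 -0.2481  0.1771  0.0523] [-0.3221  0.1187  0.1089  0.2957 -0.2042 -0.3657  0.424  -0.0467]
1 [ 0.4028 -0.2635  0.1751  0.0632] [-0.1791 -0.25   -0.1842 -0.0479  0.2706 -0.3247  0.098   0.6924]
```

{"op": "apply_moves", "data": {"rows": [{"x": 0, "y": 0, "z": -0.02, "wx": 0, "wy": 0, "wz": -0.002, "grip": 1}, {"x": 0, "y": 0, "z": -0.04, "wx": 0, "wy": 0, "wz": -0.002, "grip": 1}, {"x": 0, "y": 0, "z": -0.06, "wx": 0, "wy": 0, "wz": -0.002, "grip": 1}, {"x": 0, "y": 0, "z": -0.08, "wx": 0, "wy": 0, "wz": -0.002, "grip": 1}, {"x": 0, "y": 0, "z": -0.095, "wx": 0, "wy": 0, "wz": -0.002, "grip": 1}, {"x": 0, "y": 0, "z": -0.1, "wx": 0, "wy": 0, "wz": -0.002, "grip": 1}, {"x": 0, "y": 0, "z": -0.1, "wx": 0, "wy": 0, "wz": -0.002, "grip": 1}, {"x": 0, "y": 0, "z": -0.1, "wx": 0, "wy": 0, "wz": -0.002, "grip": 1}]}}

```text
time_s: 1.78
eef_pos: [0.534, 0.2653, 0.0499]
tool_rot: [-1.56, 0.21, -0.212]
wrist_force: [0.4, 0.3, -0.2]
finger_gap: 0.0858
```

Run:
```python
from plant import r
from h import *
np.set_printoptions(precision=4,suppress=True)
s=r.state();print(s["eef_pos"],s["wrist_force"]);print(R.from_rotvec(s["tool_rot"]).as_matrix())
d=snap("wrist","wrist2");cv2.imwrite("pics/wrist2.png",d["img"])
```

```text
[0.534  0.2653 0.0499] [ 0.4264  0.3034 -0.1896]
[[ 0.9642  0.0011  0.2653]
 [-0.2653  0.      0.9642]
 [ 0.001  -1.      0.0003]]
```

View pics/wrist2.png

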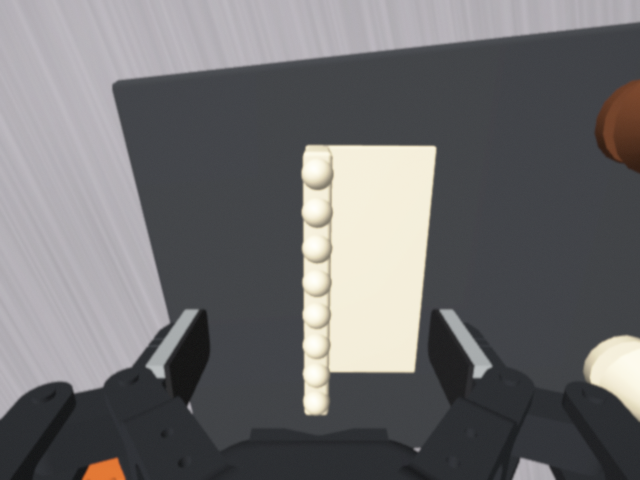

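{"op": "apply_moves", "data": {"rows": [{"x": -0.001, "y": 0, "z": -0.009, "wx": 0, "wy": 0, "wz": 0, "grip": 1}, {"x": -0.001, "y": 0, "z": -0.018, "wx": 0, "wy": 0, "wz": 0, "grip": 1}, {"x": -0.001, "y": 0, "z": -0.018, "wx": 0, "wy": 0, "wz": 0, "grip": 0.6}, {"x": -0.001, "y": 0, "z": -0.018, "wx": 0, "wy": 0, "wz": 0, "grip": 0.3}, {"x": -0.001, "y": 0, "z": -0.018, "wx": 0, "wy": 0, "wz": 0, "grip": 0}, {"x": -0.001, "y": 0, "z": -0.018, "wx": 0, "wy": 0, "wz": 0, "grip": 0}, {"x": -0.001, "y": 0, "z": -0.018, "wx": 0, "wy": 0, "wz": 0, "grip": 0}, {"x": -0.001, "y": 0, "z": -0.018, "wx": 0, "wy": 0, "wz": 0, "grip": 0}], "newtons": 50}}

```text
time_s: 2.5
eef_pos: [0.5323, 0.2662, 0.0316]
tool_rot: [-1.56, 0.209, -0.21]
wrist_force: [-0.0, 0.3, -0.5]
finger_gap: 0.0122
```

{"op": "apply_moves", "data": {"rows": [{"x": 0, "y": 0, "z": 0, "wx": 0, "wy": 0, "wz": 0, "grip": 0}, {"x": 0, "y": 0, "z": 0, "wx": 0, "wy": 0, "wz": 0, "grip": 0}, {"x": 0, "y": 0, "z": 0.003, "wx": 0, "wy": 0, "wz": 0, "grip": 0}, {"x": 0, "y": 0, "z": 0.008, "wx": 0, "wy": 0, "wz": 0, "grip": 0}, {"x": 0, "y": 0, "z": 0.02, "wx": 0, "wy": 0, "wz": 0, "grip": 0}, {"x": 0, "y": 0, "z": 0.04, "wx": 0, "wy": 0, "wz": 0, "grip": 0}, {"x": 0, "y": 0, "z": 0.07, "wx": 0, "wy": 0, "wz": 0, "grip": 0}, {"x": 0, "y": 0, "z": 0.1, "wx": 0, "wy": 0, "wz": 0, "grip": 0}], "newtons": 60}}

```text
time_s: 3.17
eef_pos: [0.5312, 0.2658, 0.1325]
tool_rot: [-1.562, 0.211, -0.208]
wrist_force: [0.3, 1.5, -2.2]
finger_gap: 0.0098
```

Run:
```python
from plant import r
from h import *
np.set_printoptions(precision=4,suppress=True)
s=r.state();print(s["eef_pos"],s["wrist_force"],s["wrist_torque"]);print(R.from_rotvec(s["tool_rot"]).as_matrix())
d=snap("wrist","wrist3");cv2.imwrite("pics/wrist3.png",d["img"])
print(d["world_to_cam"])
```

```text
[0.5312 0.2658 0.1325] [ 0.3165  1.4675 -2.1985] [-0.0303 -0.058  -0.009 ]
[[ 0.9646 -0.0016  0.2636]
 [-0.2636 -0.0007  0.9646]
 [-0.0014 -1.     -0.0012]]
[[ 0.9646 -0.2638 -0.0007 -0.4411]
 [ 0.251   0.9186 -0.3054 -0.3602]
 [ 0.0812  0.2944  0.9522 -0.4273]
 [ 0.      0.      0.      1.    ]]
```

View pics/wrist3.png

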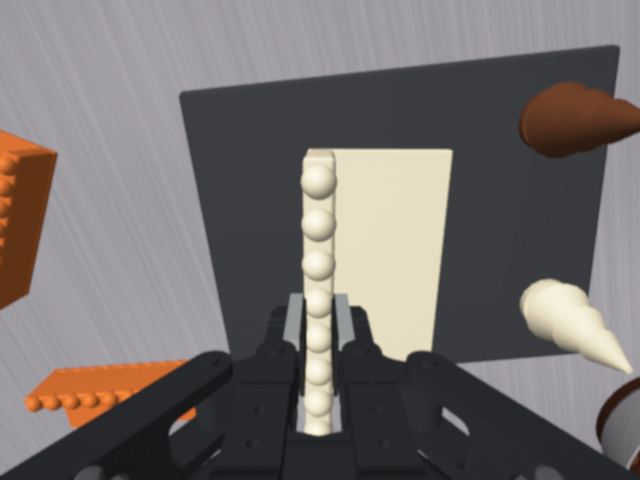

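{"op": "apply_moves", "data": {"rows": [{"x": 0.002, "y": -0.02, "z": 0.015, "wx": 0, "wy": 0, "wz": 0.02, "grip": 0}, {"x": 0.004, "y": -0.05, "z": 0.035, "wx": 0, "wy": 0, "wz": 0.05, "grip": 0}, {"x": 0.006, "y": -0.08, "z": 0.055, "wx": 0, "wy": 0, "wz": 0.08, "grip": 0}, {"x": 0.01, "y": -0.115, "z": 0.075, "wx": 0, "wy": 0, "wz": 0.11, "grip": 0}, {"x": 0.013, "y": -0.15, "z": 0.095, "wx": 0, "wy": 0, "wz": 0.14, "grip": 0}, {"x": 0.016, "y": -0.185, "z": 0.115, "wx": 0, "wy": 0, "wz": 0.17, "grip": 0}, {"x": 0.02, "y": -0.22, "z": 0.13, "wx": 0, "wy": 0, "wz": 0.2, "grip": 0}, {"x": 0.023, "y": -0.255, "z": 0.145, "wx": 0, "wy": 0, "wz": 0.23, "grip": 0}]}}

```text
time_s: 3.88
eef_pos: [0.5548, 0.0094, 0.2784]
tool_rot: [-1.57, 0.026, -0.029]
wrist_force: [-0.5, -0.1, -2.6]
finger_gap: 0.0097
```

{"op": "apply_moves", "data": {"rows": [{"x": 0.002, "y": -0.037, "z": 0.01, "wx": 0, "wy": 0, "wz": 0.03, "grip": 0}, {"x": 0.004, "y": -0.075, "z": 0.02, "wx": 0, "wy": 0, "wz": 0.06, "grip": 0}, {"x": 0.006, "y": -0.112, "z": 0.025, "wx": 0, "wy": 0, "wz": 0.09, "grip": 0}, {"x": 0.008, "y": -0.15, "z": 0.025, "wx": 0, "wy": 0, "wz": 0.12, "grip": 0}, {"x": 0.01, "y": -0.19, "z": 0.025, "wx": 0, "wy": 0, "wz": 0.15, "grip": 0}, {"x": 0.01, "y": -0.225, "z": 0.025, "wx": 0, "wy": 0, "wz": 0.18, "grip": 0}, {"x": 0.01, "y": -0.26, "z": 0.025, "wx": 0, "wy": 0, "wz": 0.2, "grip": 0}, {"x": 0.01, "y": -0.28, "z": 0.025, "wx": 0, "wy": 0, "wz": 0.208, "grip": 0}]}}

```text
time_s: 4.55
eef_pos: [0.5633, -0.2741, 0.3019]
tool_rot: [-1.569, -0.131, 0.131]
wrist_force: [-0.7, -0.9, -2.0]
finger_gap: 0.0096
```

Run:
```python
from plant import r
from h import *
np.set_printoptions(precision=4,suppress=True)
s=r.state();print(s["eef_pos"],s["wrist_force"],s["qpos"],s["time_s"]);print(R.from_rotvec(s["tool_rot"]).as_matrix())
d=snap("wrist","wrist4");cv2.imwrite("pics/wrist4.png",d["img"])
```

```text
[ 0.5633 -0.2741  0.3019] [-0.6866 -0.9236 -2.0253] [ 0.2949  0.3242  0.1197  1.5394 -0.0373  1.2795  0.5857] 4.55
[[ 0.9862 -0.0002 -0.1658]
 [ 0.1658 -0.0025  0.9862]
 [-0.0006 -1.     -0.0024]]
```

View pics/wrist4.png

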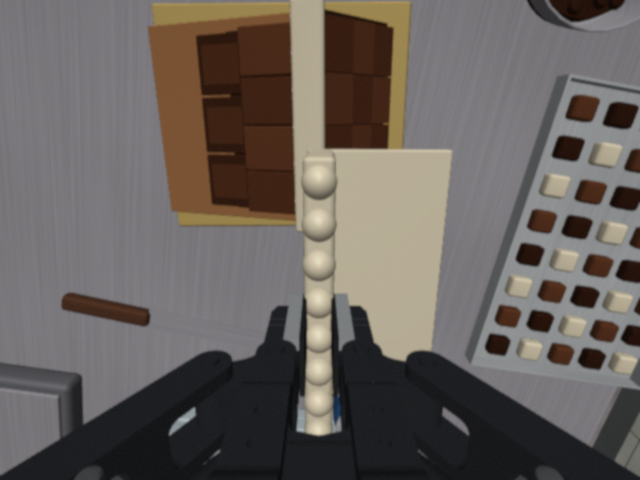

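Run:
```python
from h import *
w=load("wrist4");crop(w,140,10,110,220,2.7,"pics/w_roof.png");crop(w,140,10,120,50,6.5,"pics/w_roofL.png");crop(w,155,180,100,50,7.5,"pics/w_roofR.png")
```

```text
(no output)
```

View pics/w_roofL.png

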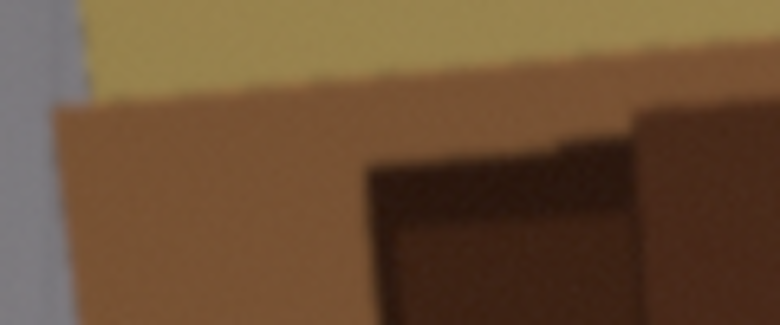

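View pics/w_roofR.png

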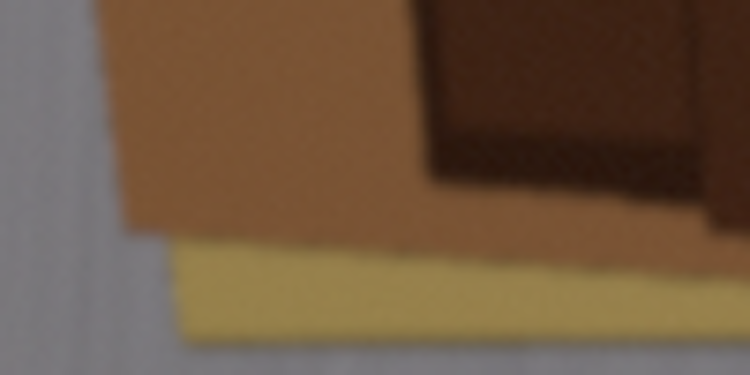

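Run:
```python
from roof import *
s=load("scene1");d=load("side1");w=load("wrist4")
S=lambda x,y:(245+(x+.5)/9.5-.5,145+(y+.5)/9.5-.5);D=lambda x,y:(330+(x+.5)/8.5-.5,165+(y+.5)/8.5-.5)
WL=lambda x,y:(140+(x+.5)/6.5-.5,10+(y+.5)/6.5-.5);WR=lambda x,y:(155+(x+.5)/7.5-.5,180+(y+.5)/7.5-.5)
obs=[(s,*S(683,322),(0,.085,0)),(s,*S(185,55),(0,-.085,0)),(d,*D(522,490),(0,.085,0)),(d,*D(493,205),(0,-.085,0)),
(s,*S(105,118),(.06,-.071,.016)),(s,*S(522,345),(.06,.071,.016)),(d,*D(357,150),(.06,-.071,.016)),(d,*D(372,375),(.06,.071,.016))]
ow=[(w,*WL(55,105),(0,.085,0)),(w,*WR(127,233),(0,-.085,0)),(w,*WL(368,168),(.06,.071,.013)),(w,*WR(432,180),(.06,-.071,.013))]
for fz in(0,1):
    for sub in (ow,ow+obs):
        q=fit(sub,fz);print(fz,q.x,q.fun)
# held strip: nose corner
for n,zt in(("wrist3",.1325),("wrist4",.3019)):
    ww=load(n);crop(ww,400,130,80,60,8,"pics/nosec.png")
    print(n,atz(ww,452,150,zt-.0066))
```

```text
0 [ 0.3993 -0.2292  0.1731  0.085 ] [-1.3343 -0.3303 -0.7628  0.3963  0.9379 -0.1308  0.7862  0.2784]
0 [ 0.3996 -0.2291  0.1723  0.085 ] [-0.9078 -0.3963 -0.5317  0.3477  1.3928 -0.1407  1.0581  0.2716  0.2107
 -0.1569 -0.5331 -0.8864  0.2146  1.3515  0.2279  0.4509 -1.1961 -1.4581
  0.4597 -0.3314  0.2201 -0.0403 -0.0477  1.8731]
1 [ 0.3986 -0.2292  0.1732  0.083 ] [-1.1257  0.0811 -0.6749 -0.1204  0.869   0.2469  0.6626 -0.2568]
1 [ 0.3994 -0.2291  0.1724  0.0845] [-0.8637 -0.2577 -0.4957  0.2449  1.3666 -0.0174  1.0388  0.1595  0.2466
 -0.0789 -0.4884 -0.7956  0.2602  1.4864  0.2614  0.5811 -1.1438 -1.365
  0.5044 -0.2496  0.2589  0.096   0.0022  2.0141]
wrist3 [0.6035 0.3122 0.1259]
wrist4 [ 0.6091 -0.201   0.2953]
```

View pics/nosec.png

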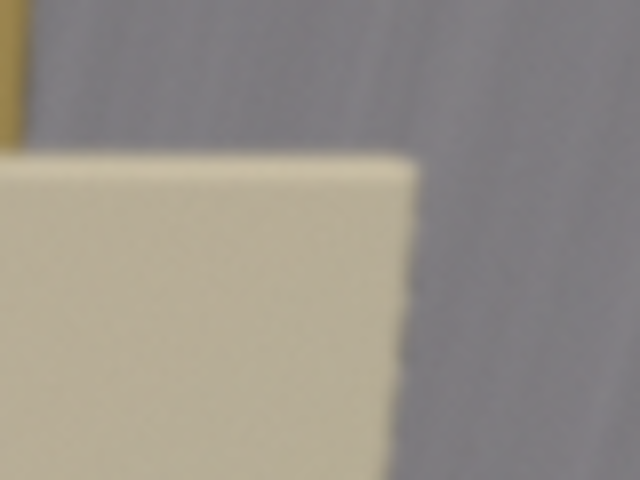

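```bash
cat > fk.py <<'E'
from roof import *
import itertools
A=lambda ax,t:R.from_rotvec(np.array(ax)*t)
X,Y,Z=np.eye(3)
def fk(q,p,sg):
    q=np.array(q)*sg
    h,l1,a1,l2,a2,l3,a3=p[:7]
    # offsets in local frames, y toward... x=planar
    M=A(Z,q[0]);pos=np.array([0,0,h])
    M=M*A(Y,q[1])*A(Z,q[2]);pos=pos+M.apply([a1,0,l1])
    M=M*A(Y,q[3])*A(Z,q[4]);pos=pos+M.apply([a2,0,l2])
    M=M*A(Y,q[5]);pos=pos+M.apply([a3,0,l3]);M=M*A(Z,q[6])
    return pos,M
def down(M): return M.as_matrix()
E
cat > data.py <<'E'
D=[([-0.02888652,0.46945527,-0.04860311,1.53370376,0.02412979,1.14096988,-0.08227815],[.67437622,0,.20824799],[-1.5708899,.00148228,.00157643]),
([-0.47705172,0.40071401,-0.08516729,1.79311536,0.03761157,0.95219911,-0.83821595],[0.52887012,0.2704281,0.14774524],[-1.56088065,0.20770214,-0.20175267]),
([0.2949,0.3242,0.1197,1.5394,-0.0373,1.2795,0.5857],[.5633,-.2741,.3019],[-1.569,-.131,.131])]
E
python3 - <<'E'
from fk import *;from data import D
best=[]
for sg in itertools.product(*[(-1,),(1,),(1,-1),(1,),(1,-1),(1,),(1,-1)]):
    sg=np.array(sg)
    # tool axis along arm z of last; orientation: R_tool = M * C const
    Ms=[fk(q,np.zeros(7),sg)[1] for q,_,_ in D];T=[R.from_rotvec(t) for _,_,t in D]
    C=[(m.inv()*t) for m,t in zip(Ms,T)]
    e=max((C[0].inv()*c).magnitude() for c in C)
    f=lambda p:np.concatenate([fk(q,p,sg)[0]-x for q,x,_ in D]+[(p-np.array([.33,.4,0,.4,0,.3,0]))*1e-3])
    s=least_squares(f,[.33,.4,0,.4,0,.3,0]);best.append((e,sg,s.x,np.abs(s.fun[:9]).max(),C[0].as_rotvec()))
for b in sorted(best,key=lambda b:b[0])[:4]:print(b)
E
```

```text
(0.0004803180546899343, array([-1,  1, -1,  1, -1,  1, -1]), array([0.857 , 0.6392, 0.0491, 0.4651, 0.0262, 0.9841, 0.0648]), np.float64(0.0411866614164591), array([ 0.    , -2.2214, -2.2214]))
(0.11721233456860777, array([-1,  1, -1,  1,  1,  1, -1]), array([-0.178 ,  0.5037, -0.0486,  0.4698,  0.0101, -0.1259, -0.0654]), np.float64(0.046563018222259), array([0.0182, 2.1607, 2.2573]))
(0.33440220843755936, array([-1,  1,  1,  1, -1,  1, -1]), array([-1.3626,  0.6863,  0.0586,  0.4688, -0.0118, -1.1655,  0.1208]), np.float64(0.06250915825930387), array([0.0959, 2.2248, 2.1294]))
(0.35515321516267506, array([-1,  1,  1,  1,  1,  1, -1]), array([-30.6294,   0.5229,   0.0168,   0.5859,   0.2414, -30.8411,
         0.0536]), np.float64(0.08371562384775866), array([0.1159, 2.1664, 2.1665]))
```

```bash
cat > tgt.py <<'E'
from roof import *
O=np.array([.3995,-.2291,.085]);YAW=.1725
M=Rr(YAW)
RT=M@R.from_rotvec([-np.pi/2,0,0]).as_matrix()
def tcp(xn,zc,y=0.0): return O+M@np.array([xn-.058,y,zc+.0116])
def delta(tc,cur): 
    # rotvec world taking cur to RT
    p,rv=cur;return tc-np.array(p),(R.from_matrix(RT)*R.from_rotvec(rv).inv()).as_rotvec()
def rel(p,rv): # strip pose in roof frame
    T=R.from_rotvec(rv).as_matrix()@R.from_rotvec([np.pi/2,0,0]).as_matrix()
    nose=np.array(p)+T@np.array([.058,0,-.0116])
    return M.T@(nose-O), R.from_matrix(M.T@T).as_rotvec()
E
python3 - <<'E'
from tgt import *
from plant import r
s=r.state();cur=(s["eef_pos"],s["tool_rot"])
for xn,z in((30,120),(45,40),(48,8),(80,0)):
    print(xn,z,tcp(xn/1e3,z/1e3),*delta(tcp(xn/1e3,z/1e3),cur))
E
```

```text
30 120 [ 0.3332 -0.2407  0.2015] [-0.2294  0.0373 -0.1002] [ 0.0575 -0.3103  0.0113]
45 40 [ 0.3716 -0.234   0.1301] [-0.191   0.044  -0.1716] [ 0.0575 -0.3103  0.0113]
48 8 [ 0.3842 -0.2318  0.1006] [-0.1784  0.0461 -0.2012] [ 0.0575 -0.3103  0.0113]
80 0 [ 0.4166 -0.2261  0.1028] [-0.146   0.0518 -0.1989] [ 0.0575 -0.3103  0.0113]
```

{"op": "apply_moves", "data": {"rows": [{"x": -0.015, "y": 0.007, "z": -0.005, "wx": 0.007, "wy": -0.04, "wz": 0, "grip": 0}, {"x": -0.035, "y": 0.014, "z": -0.01, "wx": 0.014, "wy": -0.08, "wz": 0, "grip": 0}, {"x": -0.055, "y": 0.021, "z": -0.02, "wx": 0.021, "wy": -0.12, "wz": 0, "grip": 0}, {"x": -0.075, "y": 0.028, "z": -0.03, "wx": 0.028, "wy": -0.16, "wz": 0, "grip": 0}, {"x": -0.1, "y": 0.035, "z": -0.04, "wx": 0.035, "wy": -0.2, "wz": 0, "grip": 0}, {"x": -0.12, "y": 0.042, "z": -0.05, "wx": 0.042, "wy": -0.24, "wz": 0, "grip": 0}, {"x": -0.135, "y": 0.049, "z": -0.06, "wx": 0.05, "wy": -0.28, "wz": 0, "grip": 0}, {"x": -0.146, "y": 0.053, "z": -0.06, "wx": 0.0575, "wy": -0.31, "wz": 0, "grip": 0}]}}

```text
time_s: 5.27
eef_pos: [0.4154, -0.2139, 0.2395]
tool_rot: [-1.519, -0.376, -0.112]
wrist_force: [-1.3, 0.9, -1.4]
finger_gap: 0.0093
```

```bash
cat > st.py <<'E'
from tgt import *
from plant import r
s=r.state();cur=(s["eef_pos"],s["tool_rot"])
print("t",s["time_s"],"eef",s["eef_pos"],"q",s["qpos"].round(3).tolist(),"F",s["wrist_force"],"T",s["wrist_torque"])
n,w=rel(*cur);print("nose in roof mm",n*1e3,"rot err",w,"roofF",M.T@s["wrist_force"])
E
python3 st.py
```

```text
t 5.2667 eef [ 0.4154 -0.2139  0.2395] q [0.413, -0.023, 0.114, 2.134, -0.281, 0.811, 0.87] F [-1.3113  0.8559 -1.3531] T [-0.0769  0.4733 -0.0008]
nose in roof mm [123.1462  12.2187 129.6982] rot err [ 0.0065  0.0004 -0.0026] roofF [-1.507   1.0683 -0.9331]
```

```bash
cat > go.py <<'E'
import sys
from tgt import *
from plant import r
s=r.state();cur=(s["eef_pos"],s["tool_rot"])
for a in sys.argv[1:]:
    x,y,z=map(float,a.split(","));dp,dw=delta(tcp(x/1e3,z/1e3,y/1e3),cur);print(a,dp.round(4),dw.round(4))
E
python3 go.py 80,0,60 40,0,60 42,0,20
```

```text
80,0,60 [-0.0171 -0.0155 -0.0796] [-0.0068 -0.0016  0.0004]
40,0,60 [-0.0546 -0.022  -0.092 ] [-0.0068 -0.0016  0.0004]
42,0,20 [-0.0405 -0.0195 -0.1294] [-0.0068 -0.0016  0.0004]
```

{"op": "apply_moves", "data": {"rows": [{"x": -0.008, "y": -0.002, "z": -0.01, "wx": -0.001, "wy": 0, "wz": 0, "grip": 0}, {"x": -0.017, "y": -0.005, "z": -0.025, "wx": -0.002, "wy": 0, "wz": 0, "grip": 0}, {"x": -0.025, "y": -0.008, "z": -0.04, "wx": -0.003, "wy": 0, "wz": 0, "grip": 0}, {"x": -0.034, "y": -0.011, "z": -0.055, "wx": -0.004, "wy": 0, "wz": 0, "grip": 0}, {"x": -0.043, "y": -0.014, "z": -0.07, "wx": -0.005, "wy": 0, "wz": 0, "grip": 0}, {"x": -0.05, "y": -0.017, "z": -0.085, "wx": -0.005, "wy": -0.001, "wz": 0, "grip": 0}, {"x": -0.054, "y": -0.02, "z": -0.092, "wx": -0.005, "wy": -0.001, "wz": 0, "grip": 0}, {"x": -0.054, "y": -0.02, "z": -0.092, "wx": -0.005, "wy": -0.001, "wz": 0, "grip": 0}]}}

```text
time_s: 5.93
eef_pos: [0.3632, -0.2352, 0.1482]
tool_rot: [-1.525, -0.376, -0.112]
wrist_force: [-0.4, 0.6, -1.0]
finger_gap: 0.0095
```

```bash
python3 st.py; python3 go.py 40,0,20 42,0,15
python3 - <<'E'
from h import *
for n in("scene","side","wrist"):
    d=snap(n,n+"5");cv2.imwrite(f"pics/{n}5.png",d["img"])
crop(load("side5"),295,150,125,100,6.2,"pics/d5.png")
E
```

```text
t 5.9333 eef [ 0.3632 -0.2352  0.1482] q [0.482, 0.054, 0.174, 2.306, -0.425, 0.61, 1.154] F [-0.3729  0.5659 -0.9928] T [-0.0779  0.4183 -0.0114]
nose in roof mm [42.4605  0.1233 59.8072] rot err [ 0.0007  0.0009 -0.0021] roofF [-0.5638  0.6215 -0.8607]
40,0,20 [ 0.0099  0.0015 -0.0387] [-0.0011 -0.0012  0.0018]
42,0,15 [ 0.0133  0.0021 -0.0428] [-0.0011 -0.0012  0.0018]
```

View pics/d5.png

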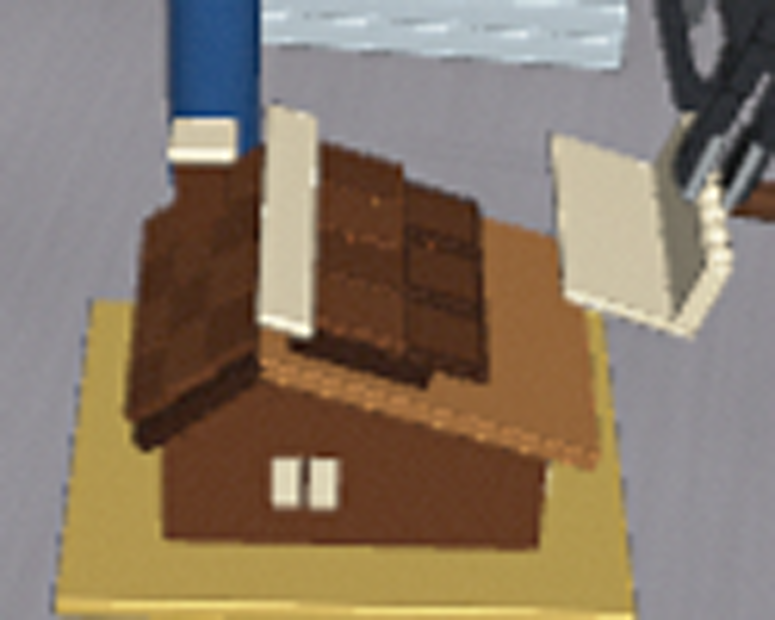

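View pics/wrist5.png

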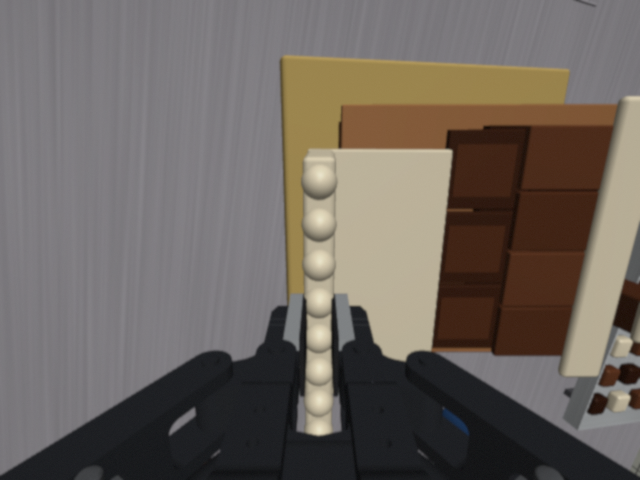

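{"op": "apply_moves", "data": {"rows": [{"x": 0.002, "y": 0, "z": -0.006, "wx": 0, "wy": 0, "wz": 0, "grip": 0}, {"x": 0.004, "y": 0.0005, "z": -0.014, "wx": 0, "wy": 0, "wz": 0.001, "grip": 0}, {"x": 0.007, "y": 0.001, "z": -0.022, "wx": 0, "wy": 0, "wz": 0.001, "grip": 0}, {"x": 0.009, "y": 0.0015, "z": -0.03, "wx": 0, "wy": 0, "wz": 0.001, "grip": 0}, {"x": 0.011, "y": 0.002, "z": -0.037, "wx": 0, "wy": 0, "wz": 0.002, "grip": 0}, {"x": 0.013, "y": 0.002, "z": -0.043, "wx": 0, "wy": 0, "wz": 0.002, "grip": 0}, {"x": 0.013, "y": 0.002, "z": -0.043, "wx": 0, "wy": 0, "wz": 0.002, "grip": 0}, {"x": 0.013, "y": 0.002, "z": -0.043, "wx": 0, "wy": 0, "wz": 0.002, "grip": 0}]}}

```text
time_s: 6.75
eef_pos: [0.3779, -0.2338, 0.1057]
tool_rot: [-1.526, -0.38, -0.111]
wrist_force: [-0.6, 0.1, -0.6]
finger_gap: 0.0099
```

```bash
python3 st.py; python3 go.py 45,0,5 45,0,0 45,0,-3
python3 - <<'E'
from h import *
for n in("side","wrist"):
    d=snap(n,n+"6");cv2.imwrite(f"pics/{n}6.png",d["img"])
crop(load("side6"),325,165,90,75,8,"pics/d6.png");crop(load("wrist6"),280,90,300,280,2.1,"pics/w6.png")
E
```

```text
t 6.75 eef [ 0.3779 -0.2338  0.1057] q [0.489, 0.151, 0.146, 2.331, -0.534, 0.499, 1.256] F [-0.6332  0.1471 -0.559 ] T [-0.0847  0.4296 -0.0197]
nose in roof mm [43.3736 -0.8682 14.9844] rot err [-0.     -0.0003  0.0011] roofF [-0.742   0.2536 -0.3467]
45,0,5 [ 0.0044  0.0017 -0.009 ] [ 0.0003  0.0004 -0.0011]
45,0,0 [ 0.0059  0.002  -0.0137] [ 0.0003  0.0004 -0.0011]
45,0,-3 [ 0.0068  0.0021 -0.0166] [ 0.0003  0.0004 -0.0011]
```

View pics/d6.png

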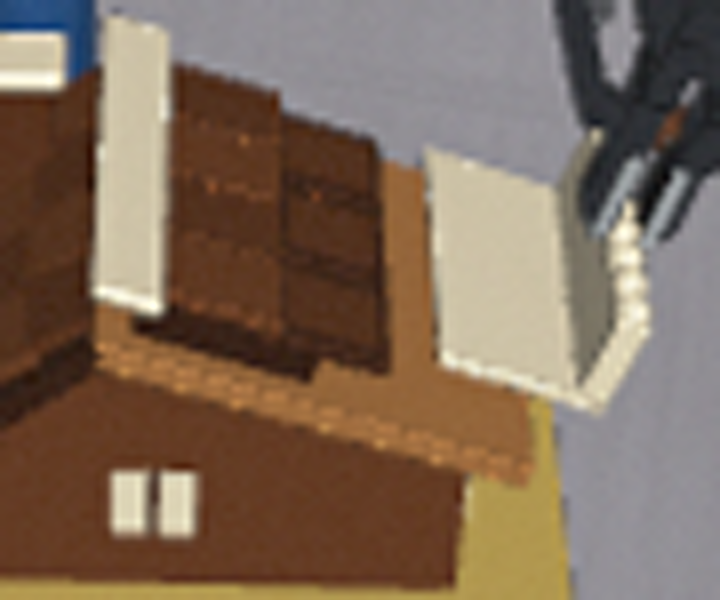

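View pics/w6.png

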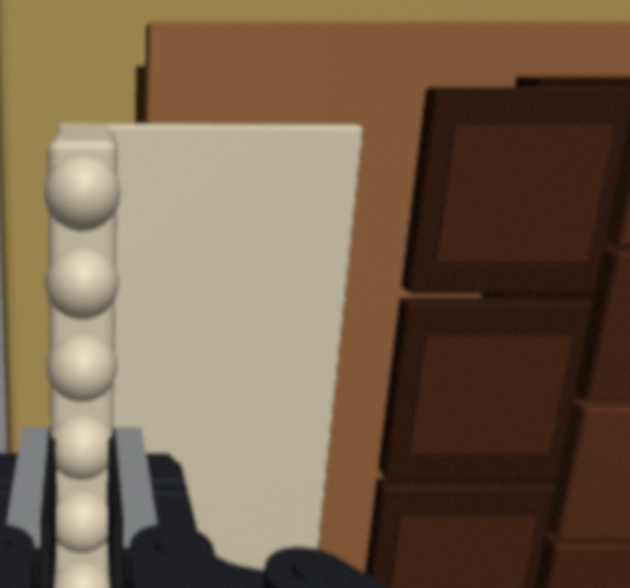

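Run:
```python
from tgt import *
w=load("wrist6");d=load("side6")
for nm,p in(("lipL top",(.06,.071,.016)),("lipL bot",(.06,.071,.010)),("LM top",(.06,.0236,.016)),("MR top",(.06,-.0236,.016)),("eavesL",(0,.085,0))):
    q=O+M@np.array(p);print(nm,proj(w,q)-[280,90], (proj(w,q)-[280,90])*2.1, (proj(d,q)-[325,165])*8)
n=np.array([.0434,-.0009,.015])
for dy in(.065,-.065):
    q=O+M@(n+np.array([0,dy,.005]));print("nose top",(proj(w,q)-[280,90])*2.1,(proj(d,q)-[325,165])*8)
```

```text
lipL top [208.862   41.5893] [438.6102  87.3374] [386.4586 364.3578]
lipL bot [203.2728  41.165 ] [426.873   86.4466] [380.1114 377.1652]
LM top [195.2922 143.4315] [410.1136 301.2062] [382.2034 284.3808]
MR top [183.7515 230.0449] [385.8782 483.0943] [378.1937 209.0166]
eavesL [72.0864  9.6302] [151.3815  20.2234] [529.7362 468.3984]
nose top [363.268  121.9936] [434.1406 356.6573]
nose top [308.4273 635.354 ] [419.616  148.7764]
```

{"op": "apply_moves", "data": {"rows": [{"x": 0.002, "y": 0.001, "z": -0.004, "wx": 0, "wy": 0, "wz": -0.001, "grip": 0}, {"x": 0.004, "y": 0.002, "z": -0.009, "wx": 0, "wy": 0, "wz": -0.001, "grip": 0}, {"x": 0.0045, "y": 0.0025, "z": -0.0105, "wx": 0, "wy": 0, "wz": -0.001, "grip": 0}, {"x": 0.005, "y": 0.0025, "z": -0.012, "wx": 0, "wy": 0, "wz": -0.001, "grip": 0}, {"x": 0.005, "y": 0.0025, "z": -0.012, "wx": 0, "wy": 0, "wz": -0.001, "grip": 0}, {"x": 0.005, "y": 0.0025, "z": -0.012, "wx": 0, "wy": 0, "wz": -0.001, "grip": 0}, {"x": 0.005, "y": 0.0025, "z": -0.012, "wx": 0, "wy": 0, "wz": -0.001, "grip": 0}, {"x": 0.005, "y": 0.0025, "z": -0.012, "wx": 0, "wy": 0, "wz": -0.001, "grip": 0}]}}

```text
time_s: 7.52
eef_pos: [0.3831, -0.2316, 0.0945]
tool_rot: [-1.527, -0.38, -0.112]
wrist_force: [-0.9, -0.1, -0.7]
finger_gap: 0.0098
```

```bash
python3 st.py; python3 go.py 45,0.7,0 45,0.7,-2
```

```text
t 7.5167 eef [ 0.3831 -0.2316  0.0945] q [0.491, 0.177, 0.131, 2.337, -0.568, 0.467, 1.28] F [-0.8653 -0.0653 -0.6625] T [-0.1136  0.456  -0.0149]
nose in roof mm [45.1617  0.3669  2.6285] rot err [-0.0014 -0.0016  0.0004] roofF [-1.0261  0.0842 -0.3632]
45,0.7,0 [ 0.0006  0.0004 -0.0025] [0.0012 0.0018 0.    ]
45,0.7,-2 [ 0.0012  0.0006 -0.0044] [0.0012 0.0018 0.    ]
```

Not touching yet; descend 2 mm more.

{"op": "apply_moves", "data": {"rows": [{"x": 0.0003, "y": 0.0002, "z": -0.001, "wx": 0.001, "wy": 0.001, "wz": 0, "grip": 0}, {"x": 0.0005, "y": 0.0003, "z": -0.002, "wx": 0.001, "wy": 0.001, "wz": 0, "grip": 0}, {"x": 0.0006, "y": 0.0004, "z": -0.0025, "wx": 0.001, "wy": 0.001, "wz": 0, "grip": 0}, {"x": 0.0006, "y": 0.0004, "z": -0.0025, "wx": 0.001, "wy": 0.001, "wz": 0, "grip": 0}, {"x": 0.0006, "y": 0.0004, "z": -0.0025, "wx": 0.001, "wy": 0.001, "wz": 0, "grip": 0}, {"x": 0.0006, "y": 0.0004, "z": -0.0025, "wx": 0.001, "wy": 0.001, "wz": 0, "grip": 0}, {"x": 0.0006, "y": 0.0004, "z": -0.0025, "wx": 0.001, "wy": 0.001, "wz": 0, "grip": 0}, {"x": 0.0006, "y": 0.0004, "z": -0.0025, "wx": 0.001, "wy": 0.001, "wz": 0, "grip": 0}]}}

```text
time_s: 8.18
eef_pos: [0.3836, -0.2311, 0.0919]
tool_rot: [-1.526, -0.379, -0.112]
wrist_force: [-0.0, -0.1, -1.3]
finger_gap: 0.0097
```

```bash
python3 st.py; python3 go.py 45,0.7,0 45,0.7,-2
```

```text
t 8.1833 eef [ 0.3836 -0.2311  0.0919] q [0.492, 0.183, 0.128, 2.338, -0.574, 0.462, 1.285] F [-0.0052 -0.0954 -1.3075] T [-0.1134  0.4586  0.0481]
nose in roof mm [44.9183  0.7939 -0.1112] rot err [-0.0001 -0.0005  0.0002] roofF [-0.4245 -0.0931 -1.2368]
45,0.7,0 [ 0.0001 -0.0001  0.0002] [ 0.      0.0005 -0.0001]
45,0.7,-2 [ 0.0007  0.     -0.0017] [ 0.      0.0005 -0.0001]
```

{"op": "apply_moves", "data": {"rows": [{"x": 0.0002, "y": 0, "z": -0.0005, "wx": 0, "wy": 0, "wz": 0, "grip": 0}, {"x": 0.0003, "y": 0, "z": -0.001, "wx": 0, "wy": 0, "wz": 0, "grip": 0}, {"x": 0.0005, "y": 0, "z": -0.0015, "wx": 0, "wy": 0, "wz": 0, "grip": 0}, {"x": 0.0005, "y": 0, "z": -0.0015, "wx": 0, "wy": 0, "wz": 0, "grip": 0}, {"x": 0.0005, "y": 0, "z": -0.0015, "wx": 0, "wy": 0, "wz": 0, "grip": 0}, {"x": 0.0005, "y": 0, "z": -0.0015, "wx": 0, "wy": 0, "wz": 0, "grip": 0}, {"x": 0.0005, "y": 0, "z": -0.0015, "wx": 0, "wy": 0, "wz": 0, "grip": 0}, {"x": 0.0005, "y": 0, "z": -0.0015, "wx": 0, "wy": 0, "wz": 0, "grip": 0}]}}

```text
time_s: 8.85
eef_pos: [0.3838, -0.2311, 0.0903]
tool_rot: [-1.525, -0.379, -0.112]
wrist_force: [-5.7, -0.2, 6.0]
finger_gap: 0.0099
```

```bash
python3 st.py;python3 - <<'E'
from h import *
for n in("side","wrist"):
    d=snap(n,n+"7")
crop(load("side7"),325,165,90,75,8,"pics/d7.png")
E
```

```text
t 8.85 eef [ 0.3838 -0.2311  0.0903] q [0.494, 0.186, 0.127, 2.339, -0.578, 0.459, 1.29] F [-5.6736 -0.1649  5.9965] T [-0.066   1.0781  0.0382]
nose in roof mm [44.6014  0.6918 -1.6321] rot err [ 0.     -0.0003 -0.0001] roofF [-3.4897  0.8113  7.439 ]
```

View pics/d7.png

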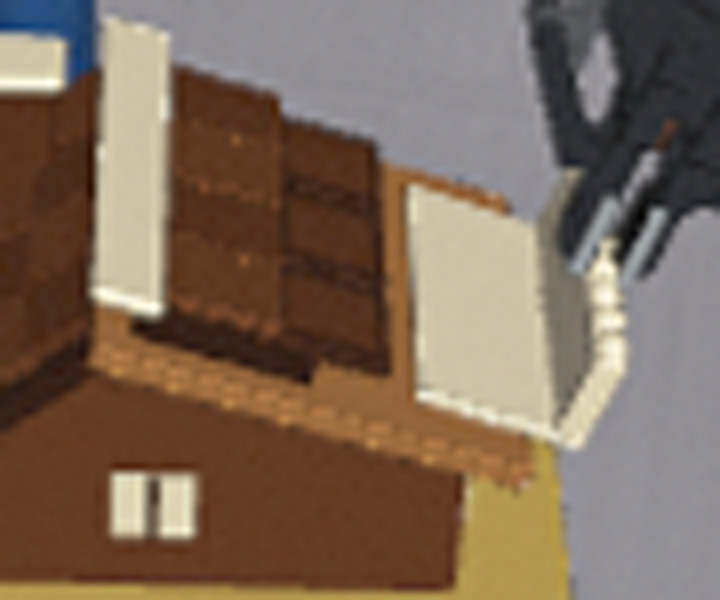

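```bash
python3 go.py 44,0.7,1.2 54,0.7,1.2 80,0.7,1.2 80,.7,-2
```

```text
44,0.7,1.2 [-0.0014 -0.0003  0.0025] [-0.0001  0.0002  0.0001]
54,0.7,1.2 [0.0079 0.0014 0.0056] [-0.0001  0.0002  0.0001]
80,0.7,1.2 [0.0323 0.0056 0.0137] [-0.0001  0.0002  0.0001]
80,.7,-2 [0.0333 0.0058 0.0106] [-0.0001  0.0002  0.0001]
```

{"op": "apply_moves", "data": {"rows": [{"x": -0.0007, "y": 0, "z": 0.0015, "wx": 0, "wy": 0, "wz": 0, "grip": 0}, {"x": -0.0014, "y": 0, "z": 0.0025, "wx": 0, "wy": 0, "wz": 0, "grip": 0}, {"x": 0.001, "y": 0.0003, "z": 0.0033, "wx": 0, "wy": 0, "wz": 0, "grip": 0}, {"x": 0.0035, "y": 0.0007, "z": 0.0041, "wx": 0, "wy": 0, "wz": 0, "grip": 0}, {"x": 0.006, "y": 0.001, "z": 0.0049, "wx": 0, "wy": 0, "wz": 0, "grip": 0}, {"x": 0.0079, "y": 0.0014, "z": 0.0056, "wx": 0, "wy": 0, "wz": 0, "grip": 0}, {"x": 0.0079, "y": 0.0014, "z": 0.0056, "wx": 0, "wy": 0, "wz": 0, "grip": 0}, {"x": 0.0079, "y": 0.0014, "z": 0.0056, "wx": 0, "wy": 0, "wz": 0, "grip": 0}]}}

```text
time_s: 9.62
eef_pos: [0.3922, -0.2295, 0.0959]
tool_rot: [-1.525, -0.38, -0.111]
wrist_force: [0.4, 0.2, -1.4]
finger_gap: 0.0097
```

```bash
python3 st.py;python3 go.py 66,.7,1 80,0.7,1;python3 - <<'E'
from h import *
for n in("side","wrist"):
    d=snap(n,n+"8")
crop(load("side8"),325,165,90,75,8,"pics/d8.png");crop(load("wrist8"),280,90,300,280,2.1,"pics/w8.png")
E
```

```text
t 9.6167 eef [ 0.3922 -0.2295  0.0959] q [0.473, 0.183, 0.131, 2.323, -0.556, 0.47, 1.251] F [ 0.353   0.1955 -1.3559] T [-0.0825  0.5014  0.0242]
nose in roof mm [54.52    0.8565  1.0616] rot err [ 0.0001 -0.0005  0.0007] roofF [-0.0563  0.132  -1.4074]
66,.7,1 [0.0108 0.0018 0.0035] [ 0.      0.0005 -0.0007]
80,0.7,1 [0.0239 0.004  0.0078] [ 0.      0.0005 -0.0007]
```

View pics/d8.png

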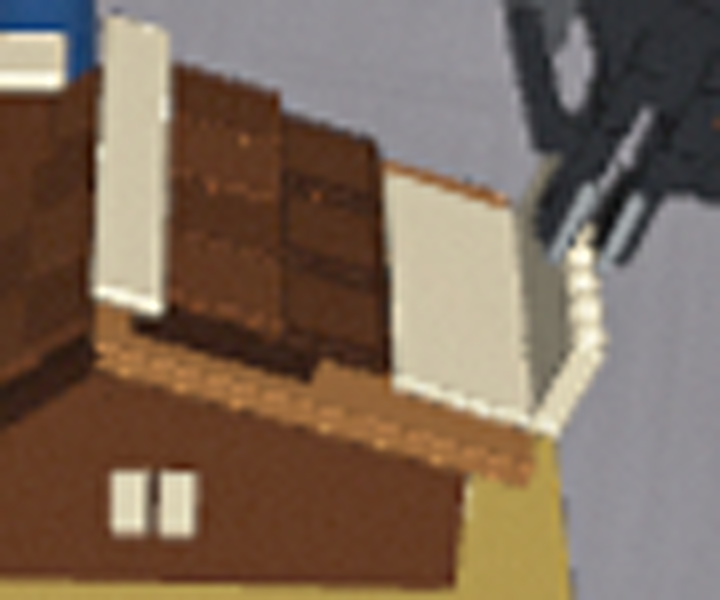

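View pics/w8.png

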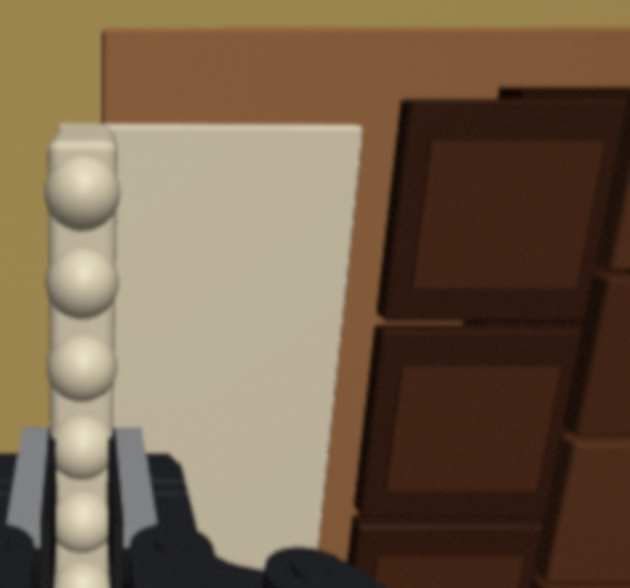

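Run:
```python
from tgt import *
w=load("wrist8")
n=np.array([.0545,.0008,.0011])
for nm,p in(("lipL top",(.06,.071,.016)),("lipL bot",(.06,.071,.010)),("eavesL",(0,.085,0)),("noseL",n+[0,.065,.005])):
    print(nm,(proj(w,O+M@np.array(p))-[280,90])*2.1)
```

```text
lipL top [413.6276 100.0659]
lipL bot [401.8439  98.6782]
eavesL [105.5836  27.2253]
noseL [365.4158 123.4931]
```

{"op": "apply_moves", "data": {"rows": [{"x": 0.002, "y": 0.0003, "z": 0.0006, "wx": 0, "wy": 0, "wz": 0, "grip": 0}, {"x": 0.004, "y": 0.0006, "z": 0.0013, "wx": 0, "wy": 0, "wz": 0, "grip": 0}, {"x": 0.006, "y": 0.001, "z": 0.002, "wx": 0, "wy": 0, "wz": -0.0005, "grip": 0}, {"x": 0.008, "y": 0.0013, "z": 0.0026, "wx": 0, "wy": 0, "wz": -0.0005, "grip": 0}, {"x": 0.01, "y": 0.0016, "z": 0.0033, "wx": 0, "wy": 0, "wz": -0.0005, "grip": 0}, {"x": 0.0108, "y": 0.0017, "z": 0.0035, "wx": 0, "wy": 0, "wz": -0.0005, "grip": 0}, {"x": 0.0108, "y": 0.0017, "z": 0.0035, "wx": 0, "wy": 0, "wz": -0.0005, "grip": 0}, {"x": 0.0108, "y": 0.0017, "z": 0.0035, "wx": 0, "wy": 0, "wz": -0.0005, "grip": 0}]}}

```text
time_s: 10.38
eef_pos: [0.4028, -0.2279, 0.0994]
tool_rot: [-1.526, -0.379, -0.112]
wrist_force: [-0.4, -0.3, -1.3]
finger_gap: 0.0095
```

```bash
python3 st.py;python3 go.py 80,.7,1 81,0.7,1;python3 - <<'E'
from h import *
for n in("side","wrist"):
    d=snap(n,n+"9")
crop(load("side9"),325,165,90,75,8,"pics/d9.png");crop(load("wrist9"),280,90,300,280,2.1,"pics/w9.png")
E
```

```text
t 10.3833 eef [ 0.4028 -0.2279  0.0994] q [0.453, 0.186, 0.134, 2.306, -0.54, 0.477, 1.215] F [-0.4379 -0.3401 -1.3481] T [-0.0779  0.506  -0.0034]
nose in roof mm [65.7656  0.6083  1.0571] rot err [-0.0001 -0.0004 -0.0002] roofF [-0.8824 -0.2599 -1.1308]
80,.7,1 [0.0133 0.0024 0.0044] [-0.      0.0004  0.0002]
81,0.7,1 [0.0143 0.0026 0.0047] [-0.      0.0004  0.0002]
```

View pics/d9.png

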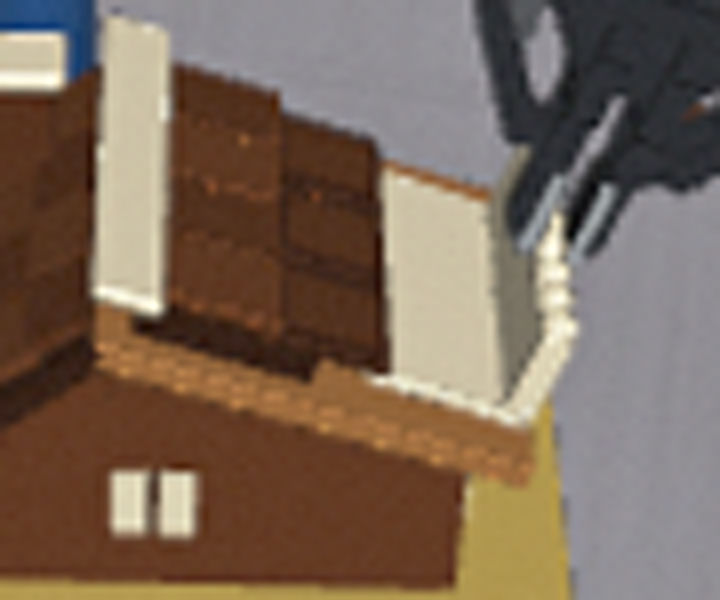

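View pics/w9.png

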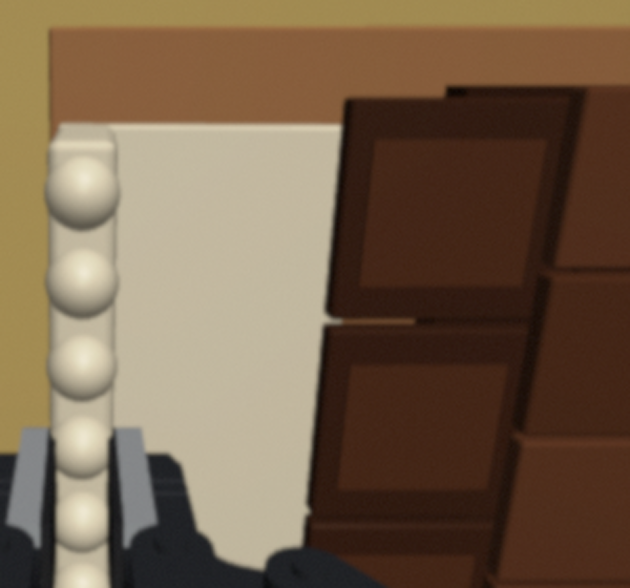

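The nose is now under the tiles, and the wrist view shows the lips at crop (345,98)-(310,510) undisturbed. Continue up to 81 mm.

{"op": "apply_moves", "data": {"rows": [{"x": 0.002, "y": 0.0003, "z": 0.0006, "wx": 0, "wy": 0, "wz": 0, "grip": 0}, {"x": 0.0045, "y": 0.0008, "z": 0.0014, "wx": 0, "wy": 0, "wz": 0, "grip": 0}, {"x": 0.007, "y": 0.0012, "z": 0.0023, "wx": 0, "wy": 0, "wz": 0, "grip": 0}, {"x": 0.0095, "y": 0.0017, "z": 0.0031, "wx": 0, "wy": 0, "wz": 0, "grip": 0}, {"x": 0.012, "y": 0.0022, "z": 0.0039, "wx": 0, "wy": 0, "wz": 0, "grip": 0}, {"x": 0.0138, "y": 0.0025, "z": 0.0045, "wx": 0, "wy": 0, "wz": 0, "grip": 0}, {"x": 0.0143, "y": 0.0026, "z": 0.0047, "wx": 0, "wy": 0, "wz": 0, "grip": 0}, {"x": 0.0143, "y": 0.0026, "z": 0.0047, "wx": 0, "wy": 0, "wz": 0, "grip": 0}]}}

```text
time_s: 11.15
eef_pos: [0.4174, -0.2253, 0.1042]
tool_rot: [-1.526, -0.379, -0.112]
wrist_force: [0.3, 0.1, -1.3]
finger_gap: 0.0093
```

```bash
python3 st.py;python3 go.py 81,.7,-0.3 81,.7,-1;python3 - <<'E'
from h import *
for n in("side","wrist"):
    d=snap(n,n+"10")
crop(load("wrist10"),280,90,300,280,2.1,"pics/w10.png")
E
```

```text
t 11.15 eef [ 0.4174 -0.2253  0.1042] q [0.425, 0.192, 0.137, 2.282, -0.518, 0.486, 1.168] F [ 0.3455  0.0914 -1.2699] T [-0.006  0.462 -0.017]
nose in roof mm [81.3032  0.7077  1.0656] rot err [-0.0002 -0.0006  0.0001] roofF [-0.0538  0.0308 -1.3178]
81,.7,-0.3 [ 0.0001  0.     -0.0014] [ 0.0001  0.0007 -0.    ]
81,.7,-1 [ 0.0003  0.0001 -0.002 ] [ 0.0001  0.0007 -0.    ]
```

View pics/w10.png

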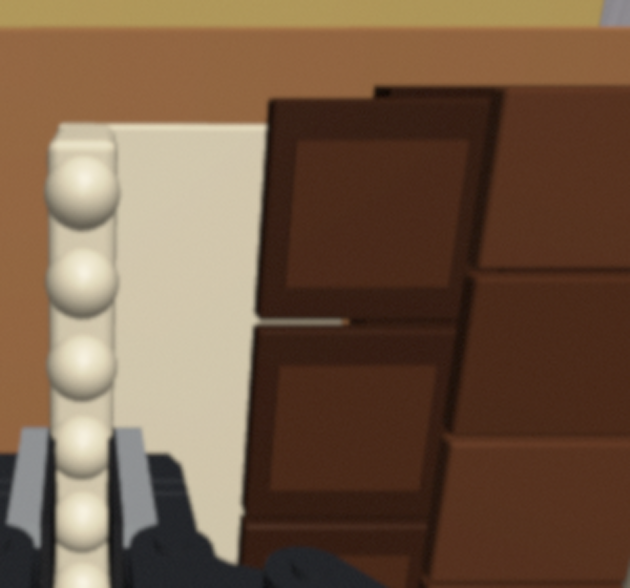

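{"op": "apply_moves", "data": {"rows": [{"x": 0, "y": 0, "z": -0.0005, "wx": 0, "wy": 0.0005, "wz": 0, "grip": 0}, {"x": 0, "y": 0, "z": -0.001, "wx": 0, "wy": 0.0005, "wz": 0, "grip": 0}, {"x": 0.0001, "y": 0, "z": -0.0014, "wx": 0, "wy": 0.0005, "wz": 0, "grip": 0}, {"x": 0.0002, "y": 0, "z": -0.0017, "wx": 0, "wy": 0.0005, "wz": 0, "grip": 0}, {"x": 0.0003, "y": 0, "z": -0.002, "wx": 0, "wy": 0.0005, "wz": 0, "grip": 0}, {"x": 0.0003, "y": 0, "z": -0.002, "wx": 0, "wy": 0.0005, "wz": 0, "grip": 0}, {"x": 0.0003, "y": 0, "z": -0.002, "wx": 0, "wy": 0.0005, "wz": 0, "grip": 0}, {"x": 0.0003, "y": 0, "z": -0.002, "wx": 0, "wy": 0.0005, "wz": 0, "grip": 0}]}}

```text
time_s: 11.92
eef_pos: [0.4173, -0.2253, 0.1022]
tool_rot: [-1.525, -0.378, -0.112]
wrist_force: [-3.4, 0.5, 3.2]
finger_gap: 0.0094
```

```bash
python3 st.py
```

```text
t 11.9167 eef [ 0.4173 -0.2253  0.1022] q [0.427, 0.196, 0.135, 2.284, -0.523, 0.482, 1.172] F [-3.376   0.471   3.1906] T [0.0879 0.7714 0.0418]
nose in roof mm [80.5686  0.6287 -0.8529] rot err [ 0.0001  0.0001 -0.0004] roofF [-2.1003  1.0435  4.0372]
```

{"op": "apply_moves", "data": {"rows": [{"x": 0, "y": 0, "z": 0, "wx": 0, "wy": 0, "wz": 0, "grip": 0}, {"x": 0, "y": 0, "z": 0, "wx": 0, "wy": 0, "wz": 0, "grip": 0}, {"x": 0, "y": 0, "z": 0, "wx": 0, "wy": 0, "wz": 0, "grip": 0}, {"x": 0, "y": 0, "z": 0, "wx": 0, "wy": 0, "wz": 0, "grip": 0}, {"x": 0, "y": 0, "z": 0, "wx": 0, "wy": 0, "wz": 0, "grip": 0}, {"x": 0, "y": 0, "z": 0, "wx": 0, "wy": 0, "wz": 0, "grip": 0}, {"x": 0, "y": 0, "z": 0, "wx": 0, "wy": 0, "wz": 0, "grip": 0}, {"x": 0, "y": 0, "z": 0, "wx": 0, "wy": 0, "wz": 0, "grip": 0}]}}

```text
time_s: 12.58
eef_pos: [0.4173, -0.2253, 0.1021]
tool_rot: [-1.526, -0.378, -0.111]
wrist_force: [-2.6, 0.8, 3.2]
finger_gap: 0.0094
```

```bash
python3 st.py
python3 - <<'E'
from tgt import *
for n in("side","wrist","scene"):
    d=snap(n,n+"11");cv2.imwrite(f"pics/{n}11.png",d["img"])
crop(load("side11"),325,165,90,75,8,"pics/d11.png");crop(load("wrist11"),280,90,300,280,2.1,"pics/w11.png")
E
python3 st.py
```

```text
t 12.5833 eef [ 0.4173 -0.2253  0.1021] q [0.427, 0.196, 0.135, 2.283, -0.523, 0.482, 1.172] F [-2.56    0.8255  3.2329] T [0.1062 0.9226 0.0202]
nose in roof mm [80.6161  0.6153 -0.9658] rot err [-0.      0.0001 -0.0004] roofF [-1.2648  1.2526  3.8102]
t 12.7333 eef [ 0.4174 -0.2253  0.1021] q [0.427, 0.196, 0.135, 2.283, -0.523, 0.482, 1.172] F [-3.0738  0.8323  3.465 ] T [0.0501 0.9147 0.0673]
nose in roof mm [80.6385  0.6226 -0.9732] rot err [-0.      0.0001 -0.0004] roofF [-1.6734  1.3476  4.187 ]
```

View pics/d11.png

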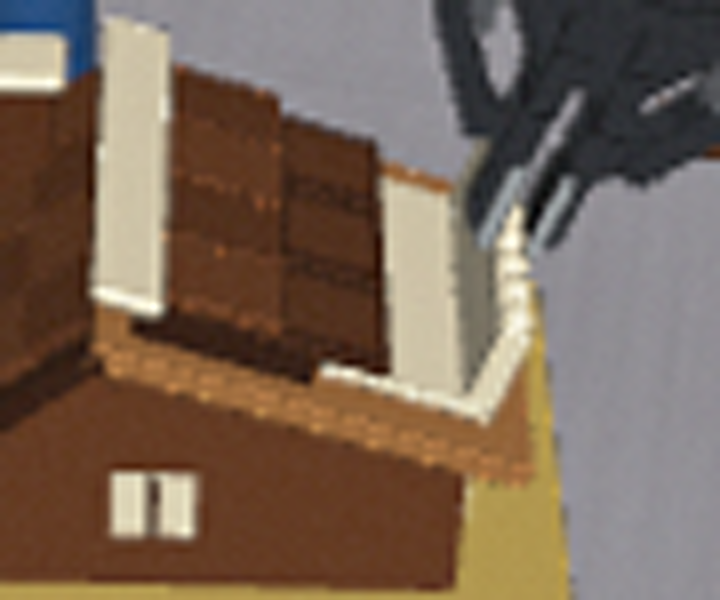

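View pics/w11.png

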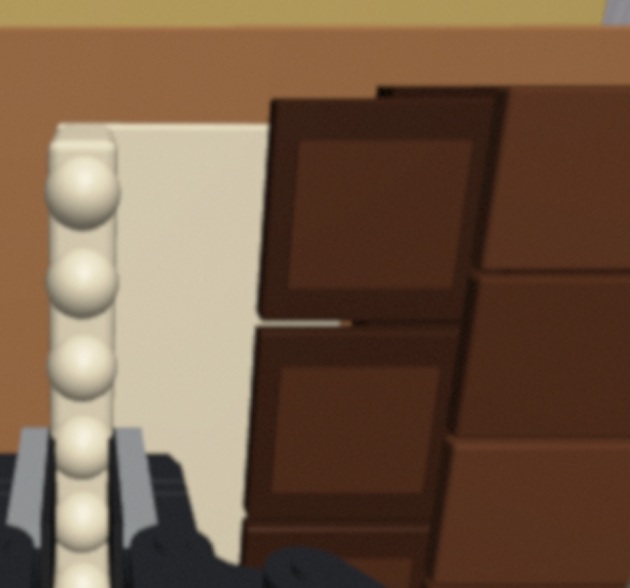

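View pics/scene11.png

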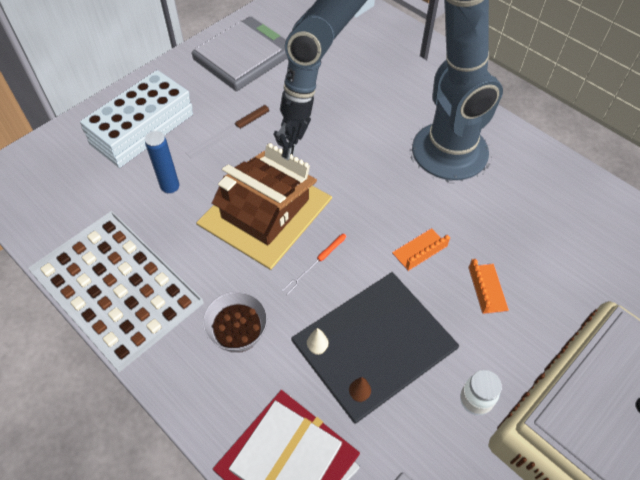

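Run:
```python
from plant import r
print(r.hand_in())
```

```text
the job is handed in; nothing more can be done
None
```

The job is handed in at about 12.7 s of the 48 s allowed. The strip is under the lowest tile row, and the arm is still gripping the guard and pressing the strip onto the roof board.

I picked the white strip off the slab by its guard with a 60 N grip and tilted it to the 18° roof slope. I touched the bare board once to find its height, at about 9 N. Then I slid the strip about 1.3 mm clear of the board up under the row and pressed it down.

What my last checks showed:
- **Insertion:** the front edge is at about 80–81 mm up the slope, so roughly 20 mm under the tiles. A small gap to the batten is still visible between the tiles.
- **Centring and squareness:** it is centred to within about 1 mm. It is turned less than 0.001 rad from square, judged against my camera-fitted roof pose.
- **Tiles:** they look the same in the wrist images before and after, with no sign of lifting. I saw this only in pictures.
- **Press:** about 5 N straight into the board, steady over two readings. The side view shows the strip's edge parallel to the board.
- **Everything else:** the other things are where they were in the last scene picture.

Some checks disagreed or were weak:
- **Side camera:** it disagreed with the other cameras by a few mm sideways when locating the roof, so I relied on the fit of all three.
- **Sideways force:** about 1.5–2 N along the board remains, probably friction.
- **Wrist torque:** it was too unclear to confirm flat contact by itself.
- **First move call:** it was refused for missing keys, and nothing moved.

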